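Present a stone sphere to the optical gauge

ROBOT

A 6-joint arm with a two-finger parallel gripper is mounted at the origin on a cart in front of the work surface, level with it; the furniture and walls round the work are solid. World frame = base frame: x ahead of the robot, y to its left, z up, the work surface at z = 0. Lengths are in m, angles in rad, forces in N, time in s.
With the tool pointing down it reaches from about 0.25 to 0.8 m from the base axis. Payload 3.9 kg.
Tool frame: the origin (TCP) lies at the very end of the fingers, on their centre line; the grasp point (between the pads) lies 19 mm behind it; z points along the fingers, y is the direction in which the jaws open and shut (so a half turn about z gives the same grasp; the last joint's range is limited). The gripper opens to 85 mm and grips with 20 to 120 N. Pads are 22 mm wide; open, the fingers measure 114 mm over their backs; the gripper's body (76 mm by 85 mm) begins 54 mm behind the grasp point. The pads swing forward as they close: fully open they stand 13 mm farther back than shut.
Start: joints at [-1.301, 0.26, -0.138, 1.173, 0, 1.571], TCP at [0.14, -0.506, 0.231] pointing down, gripper open.
Joint ranges: [-2.78, 2.78], [-0.83, 1.72], [-1.28, 1.37], [-1.9, 2.12], [-1.57, 1.48], [-3.14, 3.14]. Speed limits (rad/s): [2.57, 2.57, 3.14, 3.14, 3.14, 3.14].

INTERFACE

Orientations are given as a 3x3 rotation matrix whose columns are the frame's x, y, z axes.
In Python, from plant import telemetry, read_camera, job_done, boxes_of gives the robot as it stands.
- The arm moves only by the shell command python3 -m jog 'ROWS'. ROWS is JSON, a list that holds one entry, the list of rows, each a list of 7 numbers: the shift along the world's x, y, z in m, then the turn, a rotation vector about the world's x, y, z in rad, then the opening in per cent of the stroke, from 0 (shut) to 100 (fully open). In form: [[[x, y, z, wx, wy, wz, grip], ...]]. A call has 1 to 10 rows; each row is the pose to reach, as a shift and turn from the pose measured when the call began; what a row does not reach only later rows make up. A row lasts 1/10 s, in which the tool goes at most 50 mm and 8.59 degrees, less where a joint would pass 70% of its speed; a pose out of reach is approached as far as the arm can. A call with a gripper value outside its range is refused whole. The fingers move at their own pace and stop on an object; the grip force is fixed at half the most. Time passes only in rows, so rows that repeat a pose let the fingers close. It gives the time, the measured TCP pose, the force and the opening at its end, in the units of the state.
- telemetry.observe(): the state, without advancing time (a new reading comes with each control period).
- read_camera(name): name is "scene" or "top" or "wrist"; returns a dict with "frame" (400x640x3 uint8, red, green, blue), "fx", "fy", "cx", "cy" (pixels), "pose" (4x4, takes a point from camera to world coordinates). Camera axes: x right, y up, looking along -z (the intrinsics and any distortion apply to the point x, -y, -z); pixel columns grow to the right and rows downward; lengths in m; the calibration is good to about 2 mm. The wrist camera is an equidistant fisheye: a pixel r from the principal point sees the ray r / f radians off the axis. A picture is of the moment at which its call begins. There is no depth.
- job_done(): hands the job in, once; it reports no verdict.
Trained networks look in the newest picture that a camera, given by its name, has taken for a name from the list of things; names that differ only in an ending like _2 or _b are one class to them, and where a whole thing is asked for, a point or a joint stands for the part that bears it (a point fixed in the world has none). Each returns a list of dicts, best first, with "confidence" (0 to 1); they miss things now and then, are a little off and sometimes report something else, mostly with a low value. They report only what shows in the picture. A call takes as long as a camera call.
- boxes_of(camera, name): "box" ([left, top, width, height] as shares, 0 to 1, of the picture: columns of its width, rows of its height, round what is visible of it).
The state is a dict: "time": time; "joints": joint angles; "joint_vel": joint speeds; "joint_torque": joint torques, N m; "tool_pos": TCP position; "tcp_rot": TCP orientation; "contact_force": force on the tool from outside, world axes, zero at the start; "torque": the same for the moment, N m; "width": opening from 0.0 (shut) to 1.0 (fully open).
Only numpy, scipy, OpenCV 4.12 (cv2) and the standard library are available. Lean on these libraries where they do the work, as an engineer would, in place of code of your own. Each camera call takes 0.05 s, during which the arm holds its last target.

TASK

With the paddle still lying untouched and the gauge empty, start the readout: press its green key (power), then the white (zero), then the blue (measure), each fully down and one at a time. Then take the paddle, which has a brass grip, and carry it smoothly and near level, so that the loose blue stone sphere stays in its shallow pocket, to the optical gauge, and hold it there level and still with the sphere midway between the two facing round windows and in line with their centres. Finish while holding it there, not set down or let go; touch neither the gauge nor the sphere, and leave the other things on the bench where they are.

Things in the scene. Friction and masses are not known exactly. Their poses are not given: they have to be found in the camera images.
- readout: wireless readout, fixed: grey box 98 (x) x 140 (y) x 32 mm, black top with a display along the far side, stub aerial folded flat along its back. Origin on the bench under the white key, 27 mm from the front edge; +x points from the row of keys to the display, +y along the row from the blue key to the green one, z up. Flat deck 32 mm up; keys 38 mm apart.
- key_green_top (a point): centre of the top face of the green square key (21 x 21 mm), as it is now; up, it stands 42 mm above the bench and 10 mm above the black deck. Key centre at y = 38 mm in the readout's frame.
- key_white_top (a point): centre of the top face of the white square key (21 x 21 mm), as it is now; up, it stands 42 mm above the bench and 10 mm above the black deck. Key centre at y = 0 mm in the readout's frame.
- key_blue_top (a point): centre of the top face of the blue square key (21 x 21 mm), as it is now; up, it stands 42 mm above the bench and 10 mm above the black deck. Key centre at y = -38 mm in the readout's frame.
- key_green (a joint): travel of the green key: 0 up, 0.0045 m fully down (it counts as pressed beyond 0.003 m); springs back; 1.5 N starts it, 3.8 N holds it fully down, then it meets a hard stop.
- key_white (a joint): travel of the white key: 0 up, 0.0045 m fully down (it counts as pressed beyond 0.003 m); springs back; 1.5 N starts it, 3.8 N holds it fully down, then it meets a hard stop.
- key_blue (a joint): travel of the blue key: 0 up, 0.0045 m fully down (it counts as pressed beyond 0.003 m); springs back; 1.5 N starts it, 3.8 N holds it fully down, then it meets a hard stop.
- paddle: dark grey stone paddle, loose, 0.2 to 0.4 kg, flat on the bench: foot plate 90 x 46 x 5 mm with an upright brass grip and behind it a round weight 19 mm high, neck 30 mm wide, front dish 56 mm across, 6 mm high. Origin under the grip's centre, on the underside; x points from grip to pocket (100 mm), z up. Grip 14 mm thick (y), 36 mm long (x), 5 to 51 mm up; the loaded paddle balances there.
- grip (a point): point inside the brass grip where to take it, 34 mm above the paddle's underside; turns with the paddle (fingers on its two y faces).
- pocket (a point): where the sphere's centre is when it lies in the middle of the pocket: 100 mm in front of the paddle's origin and 16 mm above its underside. The pocket is flat-floored, 32 mm across, its rim only 2 mm above its floor (floor 4 mm above the underside).
- stone_center (a point): centre of the polished blue stone sphere, 24 mm across, 0.02 kg, lying loose in the pocket; it rolls from about 2 degrees of tilt, at most about 9.5 mm off the pocket's centre while it is held by the rim, and rolls over the rim beyond about 33 degrees or with a hard jerk.
- gauge: optical gauge, fixed: grey base 78 (x) x 236 (y) mm, 24 mm high in the gap, and two light grey heads 62 (x) x 58 (y) mm, 129 mm high, which face each other along y across a 100 mm gap, open to the front (-x), back and top. Origin at the centre of its underside, z up. In each head a round window 48 mm across, centred 80 mm above the bench.
- beam (a point): middle of the gap on the line through the centres of the two windows, 80 mm above the bench; same axes as the gauge (the beam runs along y). The sphere's centre belongs here.
- pliers_teal: bystander, leave alone: pliers with teal handles lying flat, 131 x 90 x 13 mm; origin under its middle
- tweezers_brown: bystander, leave alone: steel tweezers with a brown grip, 130 mm long, 10 mm high; origin under its middle
- loupe: bystander, leave alone: open folding loupe, 61 x 29 x 13 mm; origin under its middle
- beeswax: bystander, leave alone: round puck of yellow beeswax, 45 mm across, 17 mm high; origin under its middle
- solder_tin: bystander, leave alone: flat round tin with a reddish lid, 64 mm across, 23 mm high; origin under its middle
- dapping_block: bystander, leave alone: brass doming cube with round hollows, 50 mm; origin under its middle

How it is judged:
By the outcome, as a careful person would: the job done as asked, in the order asked, and still so for the second after the job is handed in, while the arm keeps its last pose, push and grip.
It also fails if it takes over 64 s, if anything falls off the work surface, if the arm or the gripper's body presses on something with over 40 N, if the wrist force passes 120 N, or if a joint passes its speed limit or range.

## Working session

There is one attempt and no reset: what is moved stays moved. The work goes in short steps, Python scripts to look and compute and a shell command to move; the robot and the scene stay as the last step left them, time stands still between calls to the robot, and variables do not carry over. Pictures are saved under pics/ and viewed, and the job is handed in when it is done.

```bash
ls; mkdir -p pics; python3 - <<'E'
from plant import telemetry, read_camera, job_done, boxes_of
import cv2, numpy as np
s=telemetry.observe()
print(s['time'],s['tool_pos'],s['tcp_rot'],s['width'],s['contact_force'])
for c in ("scene","top","wrist"):
    r=read_camera(c); cv2.imwrite(f"pics/{c}0.png",r['frame'][:,:,::-1])
    print(c,r['fx'],r['fy'],r['cx'],r['cy'],np.round(r['pose'],4).tolist(),[k for k in r])
    for n in ("readout","key_green_top","key_white_top","key_blue_top","paddle","grip","stone_center","gauge"):
        b=boxes_of(c,n)
        for d in b[:2]:
            x=d['box'];print(n,round(d['confidence'],2),[round(v) for v in (x[0]*640,x[1]*400,(x[0]+x[2])*640,(x[1]+x[3])*400)])
print(telemetry.observe()['time'])
E
```

```text
pics
0.0 [ 0.13976323 -0.50535696  0.23047361] [[ 9.63825673e-01  2.66532937e-01 -5.14622356e-04]
 [ 2.66533434e-01 -9.63823907e-01  1.84521250e-03]
 [-4.19542263e-06 -1.91562725e-03 -9.99998165e-01]] 0.9987089665005928 [ 0.49091811 -0.25277623 -0.45205809]
scene 468.9507956713647 468.9507956713647 318.12897593850255 196.24639674124674 [[-0.901, 0.2132, -0.3779, -0.0005], [-0.4334, -0.3999, 0.8076, 1.1386], [0.021, 0.8914, 0.4527, 0.6367], [0.0, 0.0, 0.0, 1.0]] ['frame', 'fx', 'fy', 'cx', 'cy', 'pose']
readout 0.55 [266, 233, 331, 280]
key_green_top 0.41 [293, 254, 303, 262]
key_blue_top 0.63 [313, 240, 320, 248]
key_blue_top 0.25 [303, 164, 304, 182]
paddle 0.59 [324, 179, 379, 205]
grip 0.58 [327, 179, 380, 203]
grip 0.46 [319, 213, 363, 238]
gauge 0.94 [236, 154, 304, 232]
gauge 0.24 [308, 285, 332, 303]
top 508.1160657467541 508.1160657467541 328.73535614925316 201.15617785473378 [[-0.0156, 0.9956, -0.0925, 0.3873], [-0.9999, -0.0154, 0.0025, 0.1447], [0.0011, 0.0925, 0.9957, 1.1889], [0.0, 0.0, 0.0, 1.0]] ['frame', 'fx', 'fy', 'cx', 'cy', 'pose']
readout 0.87 [218, 206, 284, 257]
key_green_top 0.29 [404, 178, 439, 265]
key_white_top 0.6 [246, 241, 249, 246]
key_blue_top 0.46 [257, 239, 270, 247]
paddle 0.64 [403, 180, 440, 259]
paddle 0.6 [241, 237, 255, 250]
grip 0.68 [405, 178, 438, 260]
stone_center 0.44 [423, 188, 433, 193]
gauge 0.73 [271, 130, 378, 171]
wrist 309.70691628693146 309.70691628693146 317.6442681220716 204.3587410679348 [[0.2667, 0.9226, 0.2788, 0.2115], [-0.9638, 0.2552, 0.0776, -0.4855], [0.0005, -0.2894, 0.9572, 0.3733], [0.0, 0.0, 0.0, 1.0]] ['frame', 'fx', 'fy', 'cx', 'cy', 'pose']
1.35
```

```bash
python3 - <<'E'
import cv2
a=cv2.imread('pics/top0.png');cv2.imwrite('pics/topz.png',cv2.resize(a[110:280,200:460],None,fx=3,fy=3,interpolation=cv2.INTER_CUBIC))
a=cv2.imread('pics/scene0.png');cv2.imwrite('pics/scenez.png',cv2.resize(a[130:310,210:410],None,fx=3.3,fy=3.3,interpolation=cv2.INTER_CUBIC))
E
```

```text
(no output)
```

View pics/topz.png

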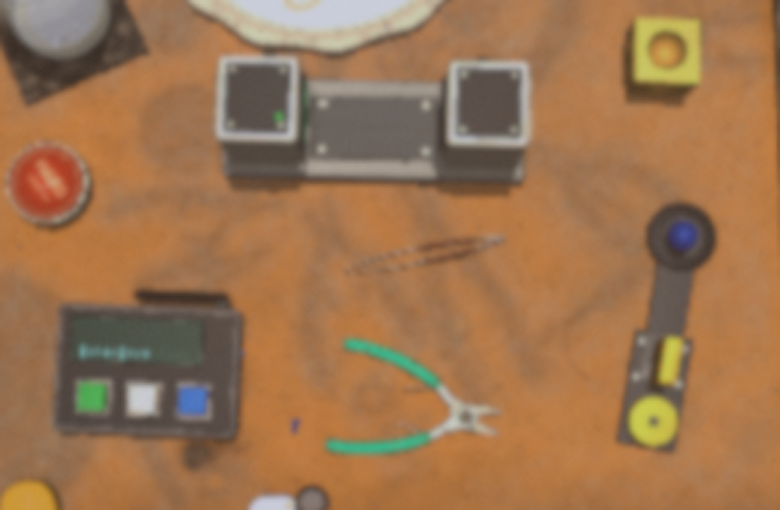

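View pics/scenez.png

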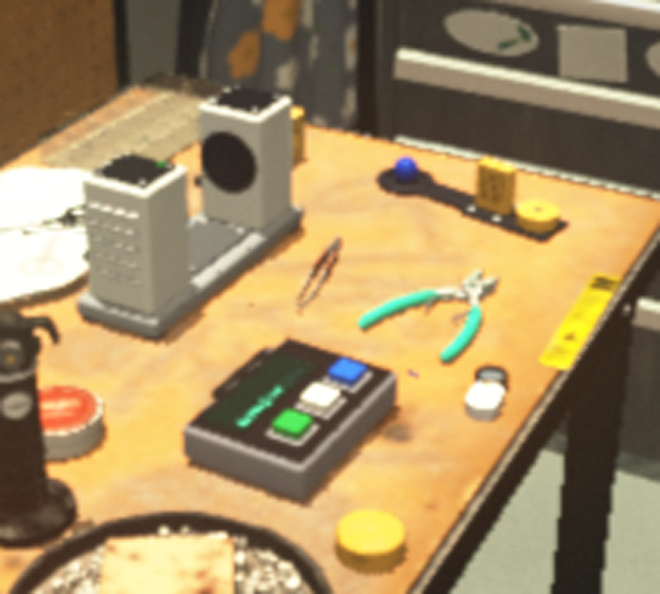

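View pics/top0.png

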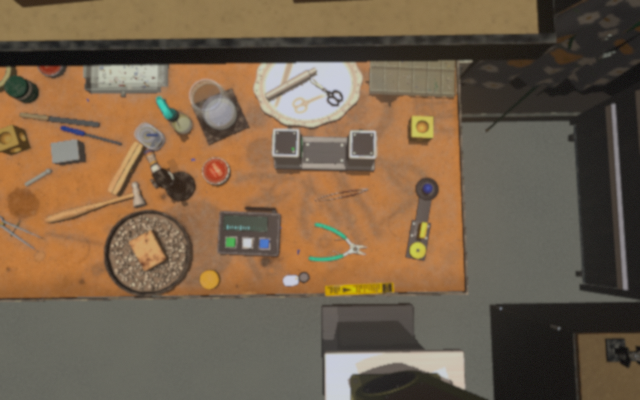

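View pics/wrist0.png

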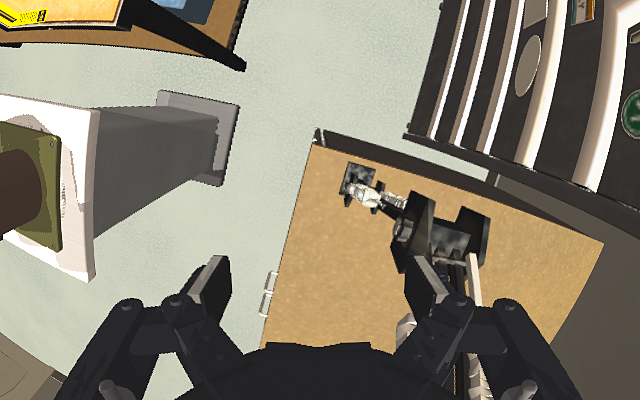

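View pics/scene0.png

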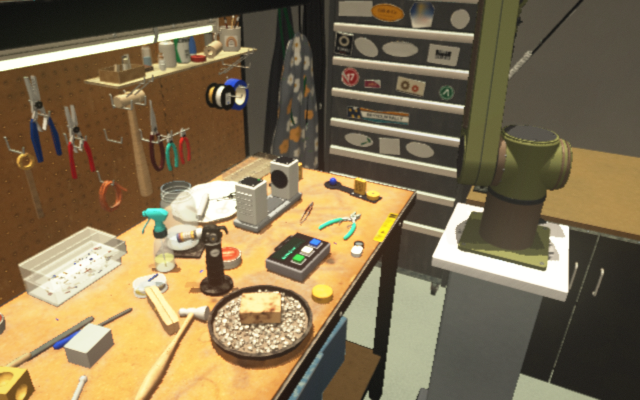

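```bash
cat > h.py <<'E'
import numpy as np
C={'top':(508.1160657,328.73535615,201.15617785,np.array([[-0.0156,0.9956,-0.0925,0.3873],[-0.9999,-0.0154,0.0025,0.1447],[0.0011,0.0925,0.9957,1.1889]])),
'scene':(468.95079567,318.12897594,196.24639674,np.array([[-0.901,0.2132,-0.3779,-0.0005],[-0.4334,-0.3999,0.8076,1.1386],[0.021,0.8914,0.4527,0.6367]]))}
def onz(cam,u,v,z,cal=None):
    f,cx,cy,P=cal or C[cam]
    d=P[:,:3]@np.array([(u-cx)/f,-(v-cy)/f,-1]); o=P[:,3]
    return o+d*(z-o[2])/d[2]
def onz_w(r,u,v,z):
    f,cx,cy=r['fx'],r['cx'],r['cy'];P=np.array(r['pose'])
    a=np.array([u-cx,v-cy]);rr=np.hypot(*a);th=rr/f
    e=a/max(rr,1e-9)*np.sin(th)
    d=P[:3,:3]@np.array([e[0],-e[1],-np.cos(th)]);o=P[:3,3]
    return o+d*(z-o[2])/d[2]
E
python3 - <<'E'
from h import *
T=dict(green=(92,397,.042),white=(142,399,.042),blue=(193,402,.042),stone=(683,236,.016),griptop=(670,361,.051),weight=(653,421,.019),dish=(681,236,.006),headL=(258,99,.129),headR=(488,103,.129),
 RfrontL=(57,433,.032),RfrontR=(236,437,.032),RbackL=(65,307,.032),RbackR=(242,313,.032),baseplateC=(372,130,.024),dap=(667,52,.05),plierR=(497,412,.01))
for k,(x,y,z) in T.items(): print(k,np.round(onz('top',(x+.5)/3-.5+200,(y+.5)/3-.5+110,z),4))
print()
S=dict(green=(292,421,.042),white=(320,396,.042),blue=(348,370,.042),stone=(405,168,.016),griptop=(496,166,.051),weight=(539,212,.019),headL=(136,170,.129),headR=(248,103,.129))
for k,(x,y,z) in S.items(): print(k,np.round(onz('scene',(x+.5)/3.3-.5+210,(y+.5)/3.3-.5+130,z),4))
E
```

```text
green [0.405  0.3646 0.042 ]
white [0.4029 0.3271 0.042 ]
blue [0.4001 0.2889 0.042 ]
stone [ 0.5226 -0.0879  0.016 ]
griptop [ 0.4249 -0.0681  0.051 ]
weight [ 0.3804 -0.0596  0.019 ]
dish [ 0.5238 -0.0883  0.006 ]
headL [0.6115 0.2313 0.129 ]
headR [0.6062 0.069  0.129 ]
RfrontL [0.3785 0.3929 0.032 ]
RfrontR [0.3734 0.2578 0.032 ]
RbackL [0.4737 0.3872 0.032 ]
RbackR [0.4671 0.2527 0.032 ]
baseplateC [0.608  0.1518 0.024 ]
dap [ 0.6598 -0.0737  0.05  ]
plierR [0.3891 0.0588 0.01  ]

green [0.4053 0.3689 0.042 ]
white [0.4023 0.333  0.042 ]
blue [0.3997 0.294  0.042 ]
stone [ 0.5252 -0.0876  0.016 ]
griptop [ 0.4249 -0.0613  0.051 ]
weight [ 0.3786 -0.0535  0.019 ]
headL [0.6106 0.2371 0.129 ]
headR [0.6005 0.0798 0.129 ]
```

```bash
python3 -m jog '[[[0.025,0.045,0.01,0,0,-0.05,0],[0.05,0.09,0.02,0,0,-0.10,0],[0.075,0.135,0.02,0,0,-0.15,0],[0.10,0.18,0.02,0,0,-0.2,0],[0.125,0.225,0.02,0,0,-0.25,0],[0.15,0.27,0.02,0,0,-0.3,0],[0.175,0.315,0.02,0,0,-0.35,0],[0.2,0.36,0.02,0,0,-0.4,0],[0.22,0.40,0.02,0,0,-0.45,0],[0.24,0.436,0.02,0,0,-0.47,0]]]'
python3 - <<'E'
from plant import telemetry, read_camera, boxes_of
import cv2,pickle
r=read_camera("wrist"); s=telemetry.observe()
pickle.dump(r,open('w1.pkl','wb'))
cv2.imwrite("pics/w1.png",r['frame'][:,:,::-1]);print(s['time'],s['tool_pos'],s['joints'],s['width'])
E
```

```text
time: 2.35
tool_pos: [0.3796, -0.072, 0.2517]
tcp_rot: [[0.982, -0.19, 0.002], [-0.19, -0.982, 0.004], [0.001, -0.004, -1.0]]
contact_force: [0.8, -1.5, -0.8]
width: -0.001
2.4 [ 0.38331507 -0.06691543  0.25171125] [-0.18095951  0.01414742 -0.3803102   1.17280474  0.00987455  3.13638006] 0.0024773842139698054
```

View pics/w1.png

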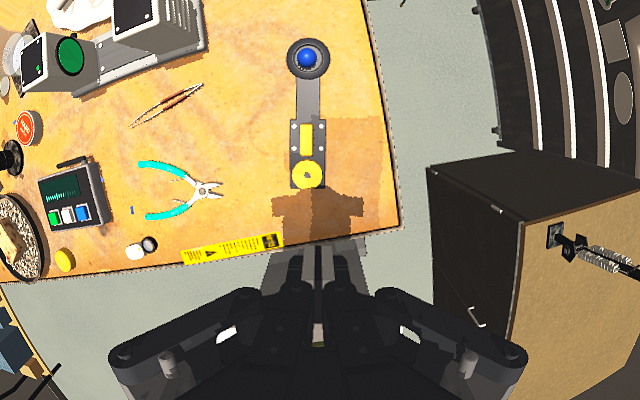

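```bash
python3 - <<'E'
from h import *
import pickle,cv2
r=pickle.load(open('w1.pkl','rb'));a=r['frame'][:,:,::-1].copy()
print(np.round(r['pose'],4).tolist())
cv2.imwrite('pics/w1z.png',cv2.resize(a[25:200,260:360],None,fx=3.3,fy=3.3,interpolation=cv2.INTER_CUBIC))
cv2.imwrite('pics/w1k.png',cv2.resize(a[0:250,0:210],None,fx=2.4,fy=2.4,interpolation=cv2.INTER_CUBIC))
E
```

```text
[[-0.1894, 0.9404, 0.2824, 0.4522], [-0.9819, -0.1804, -0.0577, -0.0856], [-0.0033, -0.2882, 0.9576, 0.3937], [0.0, 0.0, 0.0, 1.0]]
```

View pics/w1z.png

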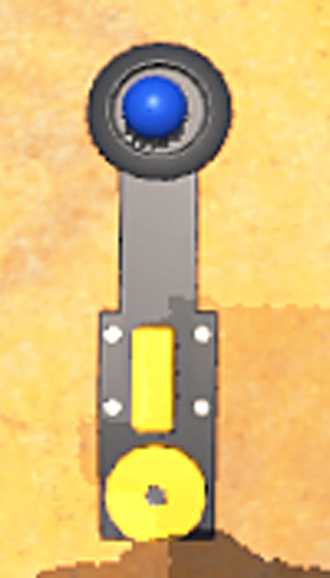

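View pics/w1k.png

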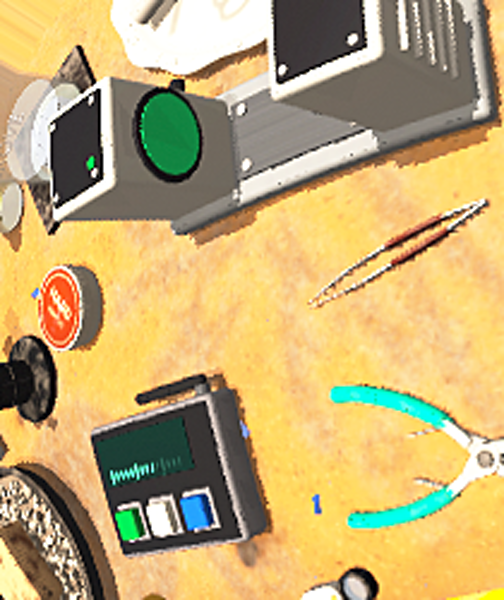

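```bash
python3 - <<'E'
from h import *
import pickle
r=pickle.load(open('w1.pkl','rb'))
S=dict(stone=(155,106,.016),dish=(160,111,.006),griptop=(152,378,.051),weight=(156,494,.019),s1=(113,334,.005),s2=(203,334,.005),s3=(112,408,.005),s4=(202,407,.005),gt_f=(152,327,.051),gt_b=(152,431,.051))
for k,(x,y,z) in S.items(): print(k,np.round(onz_w(r,(x+.5)/3.3-.5+260,(y+.5)/3.3-.5+25,z),4))
S=dict(green=(129,524,.042),white=(161,518,.042),blue=(196,511,.042))
for k,(x,y,z) in S.items(): print(k,np.round(onz_w(r,(x+.5)/2.4-.5,(y+.5)/2.4-.5,z),4))
E
```

```text
stone [ 0.5241 -0.0848  0.016 ]
dish [ 0.5237 -0.0862  0.006 ]
griptop [ 0.4273 -0.0662  0.051 ]
weight [ 0.3821 -0.0574  0.019 ]
s1 [ 0.4434 -0.0525  0.005 ]
s2 [ 0.4368 -0.0858  0.005 ]
s3 [ 0.4157 -0.0464  0.005 ]
s4 [ 0.4094 -0.0802  0.005 ]
gt_f [ 0.4442 -0.0696  0.051 ]
gt_b [ 0.4097 -0.0627  0.051 ]
green [0.4068 0.3627 0.042 ]
white [0.4046 0.325  0.042 ]
blue [0.4028 0.2876 0.042 ]
```

```bash
python3 -m jog '[[[0,0.04,0,0,0,0.15,0],[0,0.08,0,0,0,0.30,0],[0,0.12,0,0,0,0.45,0],[0,0.16,0,0,0,0.60,0],[0,0.20,0,0,0,0.75,0],[0,0.24,0,0,0,0.90,0],[0,0.28,0,0,0,1.05,0],[0,0.32,0,0,0,1.2,0],[0,0.36,0,0,0,1.35,0],[0.02,0.39,0,0,0,1.5,0]]]'
python3 -m jog '[[[0,0,-0.01,0,0,0.15,0],[0,0,-0.02,0,0,0.30,0],[0,0,-0.03,0,0,0.45,0],[0,0,-0.04,0,0,0.60,0],[0,0,-0.05,0,0,0.75,0],[0,0,-0.06,0,0,0.90,0],[0,0,-0.07,0,0,1.05,0],[0,0,-0.08,0,0,1.2,0],[0,0,-0.08,0,0,1.35,0],[0,0,-0.08,0,0,1.5,0]]]'
python3 - <<'E'
from plant import telemetry, read_camera, boxes_of
import cv2,pickle
r=read_camera("wrist"); s=telemetry.observe()
pickle.dump(r,open('w2.pkl','wb'))
cv2.imwrite("pics/w2.png",r['frame'][:,:,::-1]);print(s['time'],s['tool_pos'],s['tcp_rot'],s['joints'],s['contact_force'])
E
```

```text
time: 3.4
tool_pos: [0.4018, 0.3249, 0.2519]
tcp_rot: [[0.255, 0.967, -0.01], [0.967, -0.255, 0.006], [0.004, -0.011, -1.0]]
contact_force: [1.1, 0.0, -0.1]
width: 0.003
time: 4.4
tool_pos: [0.4017, 0.3244, 0.1715]
tcp_rot: [[-0.946, 0.326, -0.008], [0.326, 0.945, -0.01], [0.004, -0.012, -1.0]]
contact_force: [0.6, -0.7, -0.2]
width: 0.002
4.45 [0.40176079 0.32454599 0.17165358] [[-0.94673403  0.32193295 -0.00733839]
 [ 0.32199315  0.94669419 -0.00951422]
 [ 0.00388427 -0.01137035 -0.99992781]] [ 0.6812026   0.28723878 -0.26057772  1.03467209 -0.00276961  1.00903329] [0.37529613 0.2734574  0.56455759]
```

View pics/w2.png

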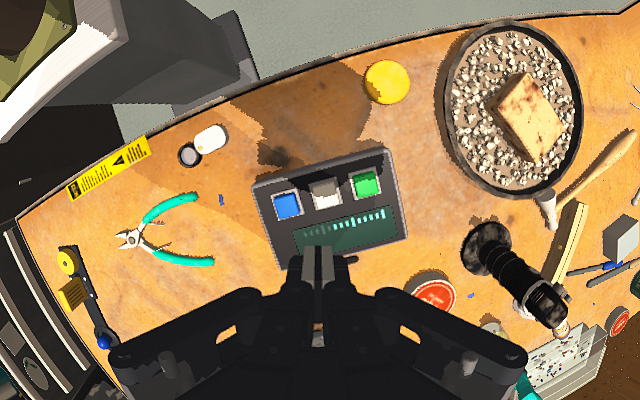

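```bash
python3 - <<'E'
from h import *
import pickle
r=pickle.load(open('w2.pkl','rb'))
for k,u,v,z in (("blue",286,205,.042),("white",326,195,.042),("green",367,185,.042),('beesw',387,80,.017)): print(k,np.round(onz_w(r,u,v,z),4))
E
```

```text
blue [0.4003 0.2934 0.042 ]
white [0.4031 0.3313 0.042 ]
green [0.4061 0.3695 0.042 ]
beesw [0.3205 0.4211 0.017 ]
```

```bash
python3 -m jog '[[[0.002,0.02,-0.03,0.0095,-0.0073,0,0],[0.004,0.0435,-0.06,0.0095,-0.0073,0,0],[0.004,0.0435,-0.09,0.0095,-0.0073,0,0],[0.004,0.0435,-0.11,0.0095,-0.0073,0,0],[0.004,0.0435,-0.12,0.0095,-0.0073,0,0],[0.004,0.0435,-0.12,0.0095,-0.0073,0,0],[0.004,0.0435,-0.12,0.0095,-0.0073,0,0]]]'
python3 - <<'E'
from plant import telemetry, read_camera, boxes_of
import cv2,pickle
r=read_camera("wrist"); s=telemetry.observe()
cv2.imwrite("pics/w3.png",r['frame'][:,:,::-1]);print(s['time'],s['tool_pos'],s['tcp_rot'],s['contact_force'])
E
```

```text
time: 5.15
tool_pos: [0.4064, 0.3683, 0.0524]
tcp_rot: [[-0.946, 0.323, 0.001], [0.323, 0.946, 0.001], [-0.001, 0.001, -1.0]]
contact_force: [-0.1, -0.4, 0.7]
width: 0.001
5.2 [0.40673126 0.36866064 0.05290174] [[-0.94644911  0.32284851  0.00171015]
 [ 0.3228511   0.94644852  0.00154114]
 [-0.00112102  0.00201074 -0.99999735]] [0.5655963  0.53284084 0.60138647]
```

View pics/w3.png

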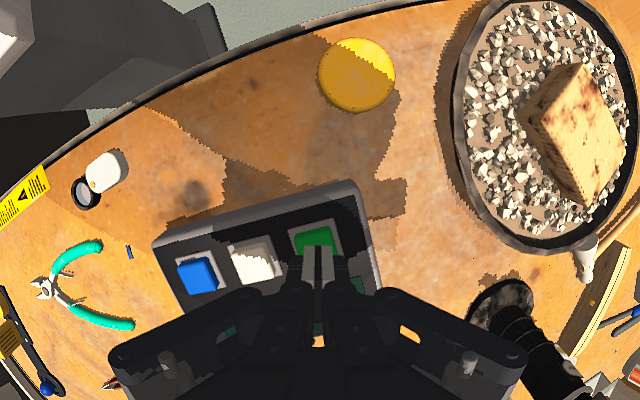

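```bash
python3 - <<'E'
from h import *
import cv2,pickle
from plant import read_camera
r=read_camera('wrist')
a=r['frame'][:,:,::-1]
cv2.imwrite('pics/w3z.png',cv2.resize(a[170:310,150:390],None,fx=3.3,fy=3.3,interpolation=cv2.INTER_CUBIC))
for u,v in ((291,230),(327,221),(255,261),(198,276)): print(u,v,np.round(onz_w(r,u,v,.042),4))
E
```

```text
291 230 [0.3901 0.3604 0.042 ]
327 221 [0.3915 0.38   0.042 ]
255 261 [0.4013 0.3344 0.042 ]
198 276 [0.4005 0.2962 0.042 ]
```

View pics/w3z.png

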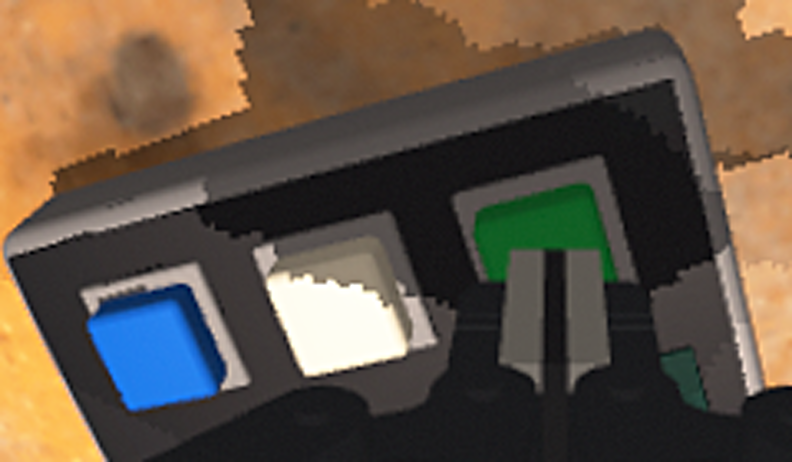

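```bash
python3 -m jog '[[[-0.002,0.001,-0.006,0,0,0,0],[-0.002,0.001,-0.011,0,0,0,0],[-0.002,0.001,-0.014,0,0,0,0],[-0.002,0.001,-0.0165,0,0,0,0],[-0.002,0.001,-0.0165,0,0,0,0],[-0.002,0.001,-0.0165,0,0,0,0]]]'
python3 - <<'E'
from plant import telemetry, read_camera
import cv2
s=telemetry.observe();print(s['time'],s['tool_pos'],s['contact_force'])
a=read_camera('wrist')['frame'][:,:,::-1]
cv2.imwrite('pics/p1.png',cv2.resize(a[170:310,150:390],None,fx=3.3,fy=3.3,interpolation=cv2.INTER_CUBIC))
E
```

```text
time: 5.85
tool_pos: [0.4051, 0.3702, 0.0375]
tcp_rot: [[-0.946, 0.323, 0.003], [0.323, 0.946, 0.003], [-0.002, 0.004, -1.0]]
contact_force: [-0.9, -0.7, 7.9]
width: -0.001
5.85 [0.40512132 0.37022978 0.03748709] [-0.90288502 -0.70756578  7.90782766]
```

View pics/p1.png

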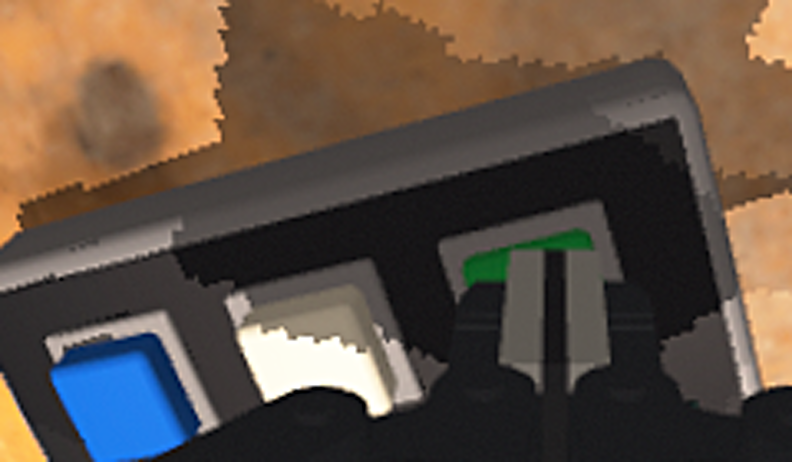

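```bash
python3 -m jog '[[[0,0,0.008,0,0,0,0],[0,0,0.018,0,0,0,0],[-0.001,-0.019,0.018,0,0,0,0],[-0.002,-0.038,0.018,0,0,0,0],[-0.002,-0.038,0.018,0,0,0,0],[-0.002,-0.038,0.018,0,0,0,0]]]'
python3 - <<'E'
from plant import telemetry, read_camera
import cv2
s=telemetry.observe();print(s['time'],s['tool_pos'],s['contact_force'])
a=read_camera('wrist')['frame'][:,:,::-1]
cv2.imwrite('pics/p2.png',cv2.resize(a[170:310,200:440],None,fx=3.3,fy=3.3,interpolation=cv2.INTER_CUBIC))
E
```

```text
time: 6.5
tool_pos: [0.4033, 0.3323, 0.0559]
tcp_rot: [[-0.946, 0.323, 0.003], [0.323, 0.946, 0.004], [-0.002, 0.004, -1.0]]
contact_force: [-0.0, -0.6, 0.0]
width: 0.002
6.5 [0.4032575  0.33231102 0.05585595] [-0.04296054 -0.59656681  0.01964934]
```

View pics/p2.png

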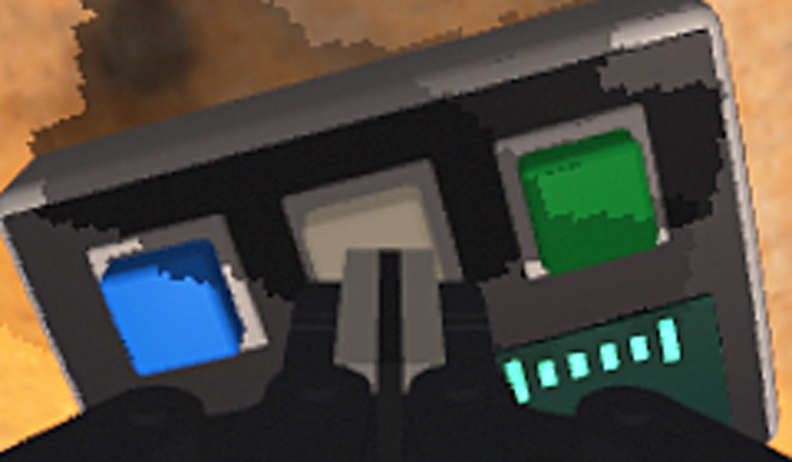

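```bash
python3 -m jog '[[[0,0,-0.01,0,0,0,0],[0,0,-0.014,0,0,0,0],[0,0,-0.017,0,0,0,0],[0,0,-0.0195,0,0,0,0],[0,0,-0.0195,0,0,0,0],[0,0,-0.0195,0,0,0,0]]]'
python3 -m jog '[[[0,0,0.008,0,0,0,0],[0,0,0.018,0,0,0,0],[-0.001,-0.019,0.018,0,0,0,0],[-0.002,-0.038,0.018,0,0,0,0],[-0.002,-0.038,0.018,0,0,0,0],[-0.002,-0.038,0.018,0,0,0,0]]]'
python3 - <<'E'
from plant import telemetry, read_camera
import cv2
a=read_camera('wrist')['frame'][:,:,::-1]
cv2.imwrite('pics/p3.png',cv2.resize(a[170:310,200:440],None,fx=3.3,fy=3.3,interpolation=cv2.INTER_CUBIC))
E
```

```text
time: 7.15
tool_pos: [0.4036, 0.3335, 0.0374]
tcp_rot: [[-0.947, 0.322, 0.004], [0.322, 0.947, 0.005], [-0.002, 0.006, -1.0]]
contact_force: [-2.7, -1.2, 10.3]
width: 0.0
time: 7.75
tool_pos: [0.4014, 0.2948, 0.0554]
tcp_rot: [[-0.946, 0.324, 0.003], [0.324, 0.946, 0.005], [-0.001, 0.006, -1.0]]
contact_force: [0.1, 1.5, 0.6]
width: -0.001
```

View pics/p3.png

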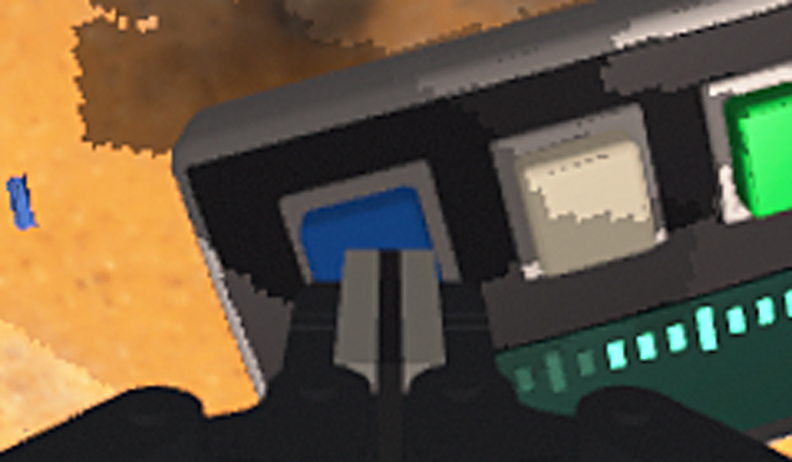

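```bash
python3 -m jog '[[[0,-0.001,-0.01,0,0,0,0],[0,-0.001,-0.014,0,0,0,0],[0,-0.001,-0.017,0,0,0,0],[0,-0.001,-0.0195,0,0,0,0],[0,-0.001,-0.0195,0,0,0,0],[0,-0.001,-0.0195,0,0,0,0]]]'
python3 -m jog '[[[0,0,0.01,0,0,0,0],[0,0,0.03,0,0,0,0],[0,0,0.07,0,0,0,30],[0,-0.02,0.11,-0.005,0.003,0,60],[0,-0.06,0.13,-0.005,0.003,0.03,60],[0,-0.10,0.13,-0.005,0.003,0.06,60],[0,-0.14,0.13,-0.005,0.003,0.09,60],[0,-0.18,0.13,-0.005,0.003,0.12,60],[0.0,-0.18,0.13,-0.005,0.003,0.12,60]]]'
python3 - <<'E'
from plant import telemetry, read_camera
import cv2,pickle
r=read_camera('wrist');a=r['frame'][:,:,::-1]
s=telemetry.observe();print(s['time'],s['tool_pos'],s['tcp_rot'],s['joints'])
cv2.imwrite('pics/p4.png',a);pickle.dump(r,open('p4.pkl','wb'))
r=read_camera('top');a=r['frame'][:,:,::-1];cv2.imwrite('pics/t4.png',cv2.resize(a[110:310,190:460],None,fx=2.9,fy=2.9,interpolation=cv2.INTER_CUBIC))
E
```

```text
time: 8.4
tool_pos: [0.4017, 0.2946, 0.0373]
tcp_rot: [[-0.946, 0.323, 0.004], [0.323, 0.946, 0.006], [-0.002, 0.007, -1.0]]
contact_force: [-3.5, -3.5, 16.3]
width: 0.0
time: 9.3
tool_pos: [0.4005, 0.111, 0.1672]
tcp_rot: [[-0.977, 0.212, -0.001], [0.212, 0.977, -0.001], [0.001, -0.001, -1.0]]
contact_force: [0.4, 0.8, -0.2]
width: 0.601
9.35 [0.40124293 0.11299697 0.16728577] [[-9.77431602e-01  2.11252069e-01  1.65473120e-04]
 [ 2.11252117e-01  9.77430912e-01  1.16462427e-03]
 [ 8.42907439e-05  1.17329711e-03 -9.99999308e-01]] [ 0.27368038  0.11739206 -0.4969716   0.95595857  0.00107656  0.4865365 ]
```

View pics/p4.png

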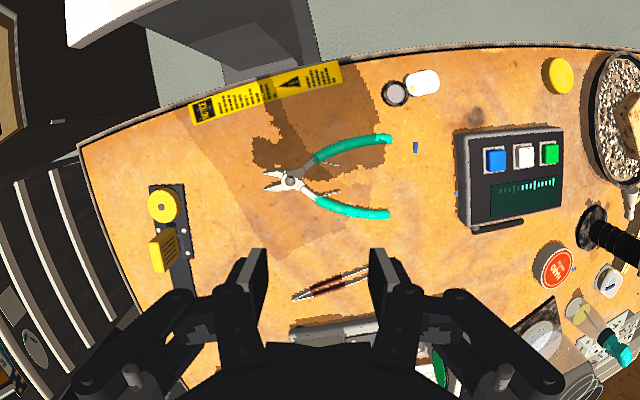

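View pics/t4.png

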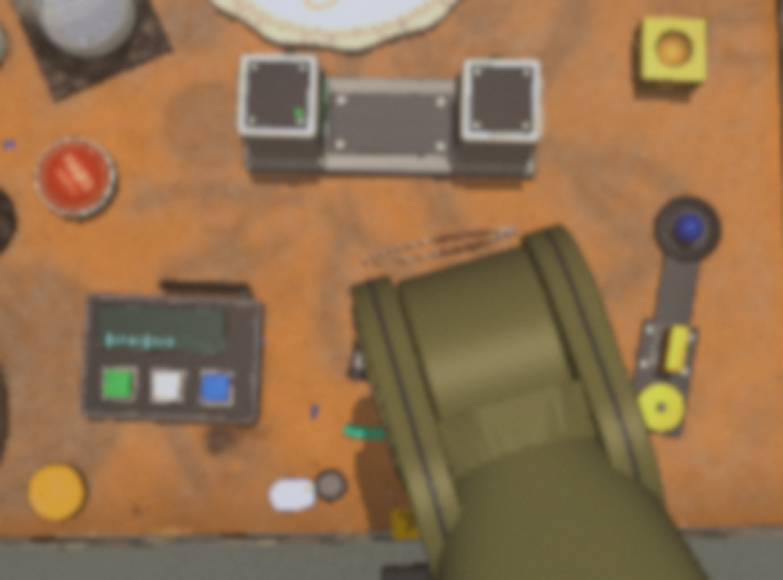

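```bash
python3 -m jog '[[[0,-0.04,0,0,0,0.01,60],[0.01,-0.08,0,0,0,0.01,60],[0.02,-0.12,0,0,0,0.01,60],[0.0256,-0.16,0,0,0,0.01,60],[0.0256,-0.179,-0.02,0,0,0.01,60],[0.0256,-0.179,-0.04,0,0,0.01,60],[0.0256,-0.179,-0.04,0,0,0.01,60],[0.0256,-0.179,-0.04,0,0,0.01,60]]]'
python3 - <<'E'
from plant import telemetry, read_camera
import cv2,pickle
r=read_camera('wrist');a=r['frame'][:,:,::-1]
s=telemetry.observe();print(s['time'],s['tool_pos'],s['tcp_rot'],s['joints'])
cv2.imwrite('pics/p5.png',a);pickle.dump(r,open('p5.pkl','wb'))
cv2.imwrite('pics/p5z.png',cv2.resize(a[130:330,220:420],None,fx=3,fy=3,interpolation=cv2.INTER_CUBIC))
E
```

```text
time: 10.2
tool_pos: [0.4274, -0.0637, 0.1272]
tcp_rot: [[-0.98, 0.198, -0.0], [0.198, 0.98, 0.002], [0.001, 0.002, -1.0]]
contact_force: [-0.3, -0.7, -0.1]
width: 0.599
10.25 [ 0.42796957 -0.06375334  0.12781081] [[-9.80258827e-01  1.97715543e-01  1.09399343e-03]
 [ 1.97717450e-01  9.80256893e-01  2.05784899e-03]
 [-6.65525873e-04  2.23352623e-03 -9.99997284e-01]] [-0.14950697  0.17950127 -0.53536944  0.85515034  0.00219785  0.04952203]
```

View pics/p5.png

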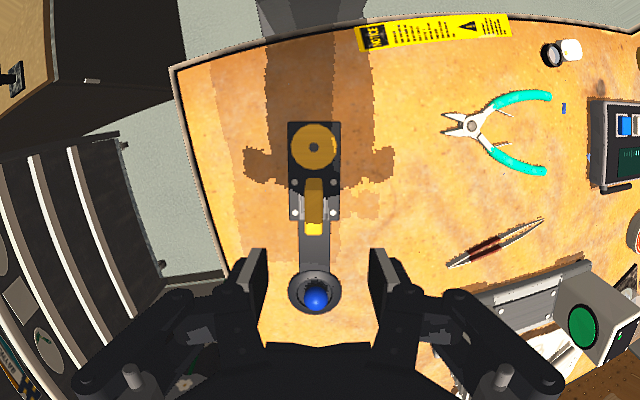

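View pics/p5z.png

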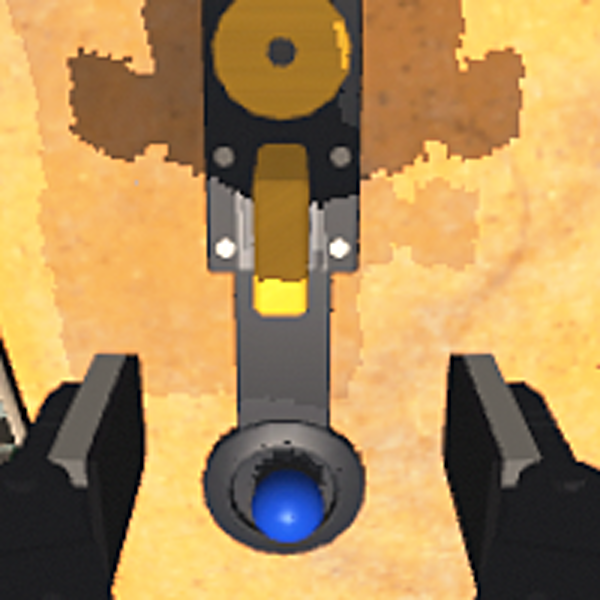

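```bash
python3 - <<'E'
from h import *
import pickle
r=pickle.load(open('p5.pkl','rb'))
print(np.round(r['pose'],4).tolist())
S=dict(s1=(223,157,.005),s2=(340,156,.005),s3=(225,248,.005),s4=(339,248,.005),weight=(282,52,.019),gtb=(281,180,.051),gtf=(281,315,.051),dish=(284,487,.006),stone=(287,505,.016))
P={}
for k,(x,y,z) in S.items(): P[k]=onz_w(r,(x+.5)/3-.5+220,(y+.5)/3-.5+130,z);print(k,np.round(P[k],4))
print(np.mean([P[f's{i}'] for i in (1,2,3,4)],0))
d=P['dish']-P['weight'];print(np.degrees(np.arctan2(d[1],d[0])),np.linalg.norm(d[:2]))
E
```

```text
[[0.1977, -0.9386, -0.2827, 0.3558], [0.9803, 0.1898, 0.0554, -0.0486], [0.0017, -0.2881, 0.9576, 0.2692], [0.0, 0.0, 0.0, 1.0]]
s1 [ 0.4097 -0.0801  0.005 ]
s2 [ 0.4162 -0.0466  0.005 ]
s3 [ 0.4371 -0.0856  0.005 ]
s4 [ 0.4439 -0.0521  0.005 ]
weight [ 0.3816 -0.0566  0.019 ]
gtb [ 0.4087 -0.0621  0.051 ]
gtf [ 0.4432 -0.0692  0.051 ]
dish [ 0.5226 -0.0851  0.006 ]
stone [ 0.5233 -0.0842  0.016 ]
[ 0.42672659 -0.0660892   0.005     ]
-11.432162185215148 0.1437914865336523
```

```bash
python3 -m jog '[[[-0.001,-0.0023,-0.03,0.002,-0.001,0,60],[-0.001,-0.0023,-0.06,0.002,-0.001,0,60],[-0.001,-0.0023,-0.085,0.002,-0.001,0,60],[-0.001,-0.0023,-0.10,0.002,-0.001,0,60],[-0.001,-0.0023,-0.111,0.002,-0.001,0,60],[-0.001,-0.0023,-0.111,0.002,-0.001,0,60],[-0.001,-0.0023,-0.111,0.002,-0.001,0,60]]]'
python3 - <<'E'
from plant import telemetry, read_camera
import cv2,pickle
r=read_camera('wrist');a=r['frame'][:,:,::-1]
s=telemetry.observe();print(s['time'],s['tool_pos'],s['tcp_rot'],s['contact_force'])
cv2.imwrite('pics/p6.png',a[60:400])
E
```

```text
time: 10.95
tool_pos: [0.428, -0.0655, 0.0176]
tcp_rot: [[-0.981, 0.196, 0.003], [0.196, 0.981, 0.004], [-0.003, 0.005, -1.0]]
contact_force: [0.1, -1.2, 0.0]
width: 0.6
11.0 [ 0.42823859 -0.06573558  0.01783109] [[-0.98046519  0.19665097  0.00405034]
 [ 0.19666616  0.98046326  0.00376988]
 [-0.00322986  0.0044928  -0.99998469]] [ 0.63823467 -0.59914118  0.89954047]
```

View pics/p6.png

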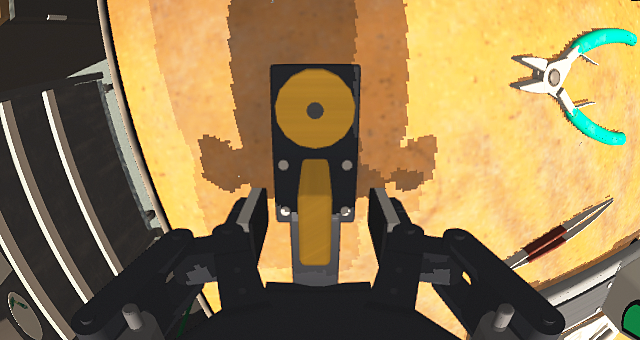

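```bash
python3 -m jog '[[[-0.0012,-0.0004,-0.0015,-0.004,0.004,0,50],[-0.0012,-0.0004,-0.0015,-0.004,0.004,0,40],[-0.0012,-0.0004,-0.0015,-0.004,0.004,0,30],[-0.0012,-0.0004,-0.0015,-0.004,0.004,0,24],[-0.0012,-0.0004,-0.0015,-0.004,0.004,0,20],[-0.0012,-0.0004,-0.0015,-0.004,0.004,0,16],[-0.0012,-0.0004,-0.0015,-0.004,0.004,0,8],[-0.0012,-0.0004,-0.0015,-0.004,0.004,0,0],[-0.0012,-0.0004,-0.0015,-0.004,0.004,0,0],[-0.0012,-0.0004,-0.0015,-0.004,0.004,0,0]]]'
python3 - <<'E'
from plant import telemetry, read_camera
import cv2,pickle
s=telemetry.observe();print(s['time'],s['tool_pos'],s['tcp_rot'],s['contact_force'],s['torque'])
r=read_camera('wrist');a=r['frame'][:,:,::-1]
cv2.imwrite('pics/p7.png',a)
r=read_camera('scene');a=r['frame'][:,:,::-1];cv2.imwrite('pics/s7.png',cv2.resize(a[130:260,210:410],None,fx=4,fy=4,interpolation=cv2.INTER_CUBIC))
r=read_camera('top');a=r['frame'][:,:,::-1];cv2.imwrite('pics/t7.png',cv2.resize(a[150:280,380:480],None,fx=4,fy=4,interpolation=cv2.INTER_CUBIC))
E
```

```text
time: 12.0
tool_pos: [0.427, -0.0665, 0.0165]
tcp_rot: [[-0.98, 0.197, 0.0], [0.197, 0.98, -0.001], [-0.0, -0.001, -1.0]]
contact_force: [-2.5, -3.4, 5.5]
width: 0.157
12.0 [ 0.4270332  -0.06647184  0.01654015] [[-9.80419304e-01  1.96921229e-01  1.31664584e-04]
 [ 1.96921000e-01  9.80418841e-01 -1.00739138e-03]
 [-3.27463188e-04 -9.61738436e-04 -9.99999484e-01]] [-2.537584   -3.41348325  5.50613906] [-0.37798232  0.28623922 -0.10138359]
```

View pics/p7.png

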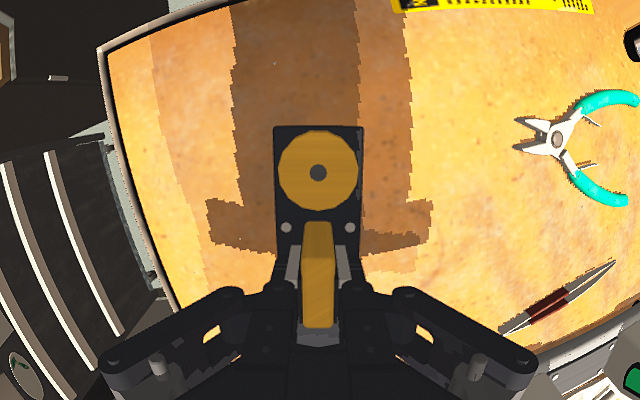

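View pics/s7.png

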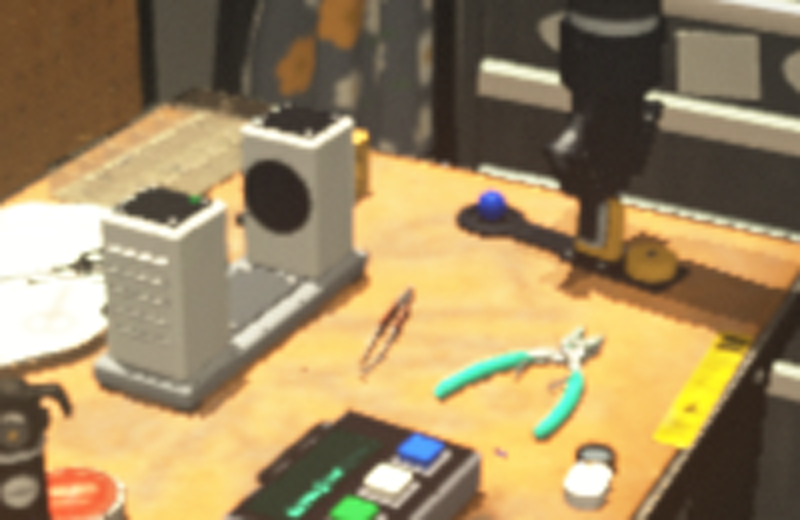

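View pics/t7.png

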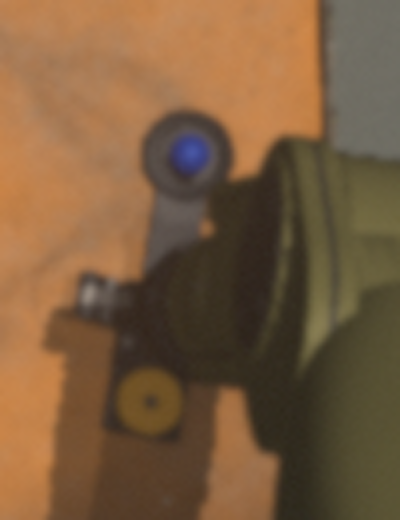

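```bash
python3 -m jog '[[[0,0,0.001,0,0,0,0],[0,0,0.004,0,0,0,0],[0,0,0.010,0,0,0,0],[0,0,0.018,0,0,0,0],[0,0,0.028,0,0,0,0],[0,0,0.039,0,0,0,0],[0,0,0.049,0,0,0,0],[0,0,0.057,0,0,0,0],[0,0,0.063,0,0,0,0],[0,0,0.065,0,0,0,0]]]'
python3 - <<'E'
from plant import telemetry, read_camera
import cv2,pickle
s=telemetry.observe();print(s['time'],s['tool_pos'],s['tcp_rot'],s['contact_force'],s['torque'])
r=read_camera('scene');a=r['frame'][:,:,::-1];cv2.imwrite('pics/s8.png',cv2.resize(a[130:260,210:410],None,fx=4,fy=4,interpolation=cv2.INTER_CUBIC))
E
```

```text
time: 13.15
tool_pos: [0.4275, -0.0665, 0.0823]
tcp_rot: [[-0.98, 0.197, 0.001], [0.197, 0.98, -0.001], [-0.002, -0.001, -1.0]]
contact_force: [0.6, -0.6, -3.2]
width: 0.157
13.15 [ 0.42747157 -0.06653737  0.08232819] [[-9.80410262e-01  1.96961969e-01  1.30394545e-03]
 [ 1.96960537e-01  9.80410743e-01 -1.14988028e-03]
 [-1.50488482e-03 -8.70528630e-04 -9.99998489e-01]] [ 0.5519377  -0.58468753 -3.24036846] [ 0.01793834  0.0095771  -0.03212362]
```

View pics/s8.png

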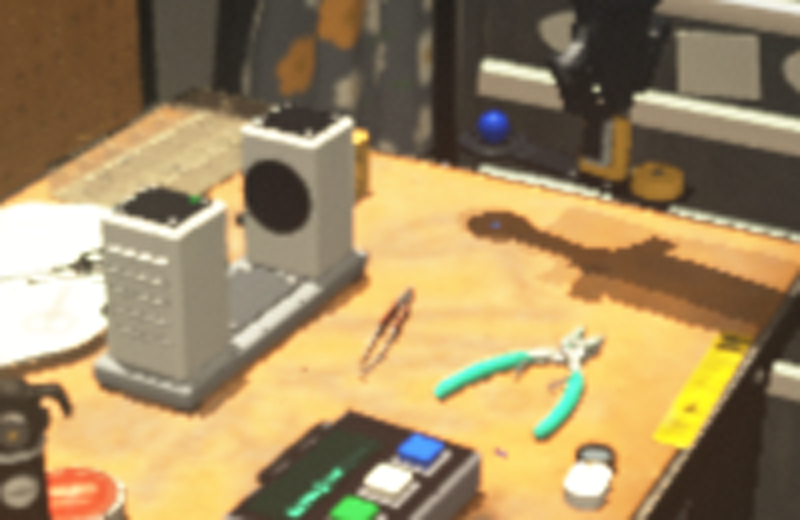

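```bash
python3 -m jog '[[[0,0.001,0,0,0,0.001,0],[-0.0005,0.005,0,0,0,0.004,0],[-0.001,0.012,0,0,0,0.009,0],[-0.002,0.022,0,0,0,0.017,0],[-0.0035,0.035,0,0,0,0.026,0],[-0.005,0.048,0,0,0,0.036,0],[-0.006,0.059,0,0,0,0.045,0],[-0.007,0.067,0,0,0,0.051,0],[-0.0075,0.072,0,0,0,0.054,0],[-0.0075,0.074,0,0,0,0.056,0]]]'
python3 - <<'E'
from plant import telemetry, read_camera
import cv2,pickle
s=telemetry.observe();print(s['time'],s['tool_pos'],s['tcp_rot'],s['contact_force'],s['torque'])
r=read_camera('scene');a=r['frame'][:,:,::-1];cv2.imwrite('pics/s9.png',cv2.resize(a[130:260,210:410],None,fx=4,fy=4,interpolation=cv2.INTER_CUBIC))
E
```

```text
time: 14.2
tool_pos: [0.4198, 0.008, 0.0822]
tcp_rot: [[-0.99, 0.141, 0.001], [0.141, 0.99, -0.001], [-0.001, -0.001, -1.0]]
contact_force: [-0.2, 0.4, -3.6]
width: 0.153
14.2 [0.41982033 0.00800741 0.08217995] [[-0.99004117  0.14077325  0.00117095]
 [ 0.14077187  0.99004135 -0.001188  ]
 [-0.00132653 -0.00101134 -0.99999861]] [-0.18537376  0.42314441 -3.64236928] [-0.02917294 -0.04755946  0.02560298]
```

View pics/s9.png

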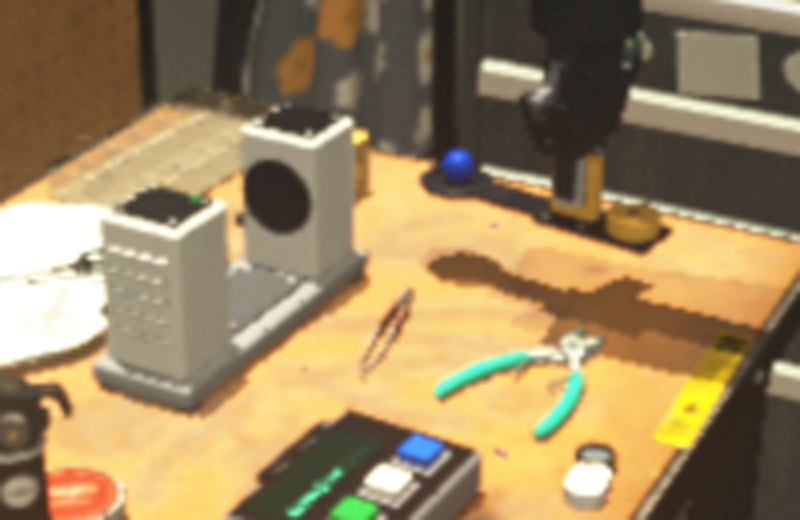

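Sphere still in the pocket. Repeat this move.

```bash
python3 -m jog '[[[0,0.001,0,0,0,0.001,0],[-0.0005,0.005,0,0,0,0.004,0],[-0.001,0.012,0,0,0,0.009,0],[-0.002,0.022,0,0,0,0.017,0],[-0.0035,0.035,0,0,0,0.026,0],[-0.005,0.048,0,0,0,0.036,0],[-0.006,0.059,0,0,0,0.045,0],[-0.007,0.067,0,0,0,0.051,0],[-0.0075,0.072,0,0,0,0.054,0],[-0.0075,0.074,0,0,0,0.056,0]]]'
python3 - <<'E'
from plant import telemetry, read_camera
import cv2,pickle
s=telemetry.observe();print(s['time'],s['tool_pos'],s['tcp_rot'],s['contact_force'],s['torque'])
r=read_camera('scene');a=r['frame'][:,:,::-1];cv2.imwrite('pics/s10.png',cv2.resize(a[130:260,210:410],None,fx=4,fy=4,interpolation=cv2.INTER_CUBIC))
r=read_camera('wrist');a=r['frame'][:,:,::-1];cv2.imwrite('pics/w10.png',a);pickle.dump(r,open('w10.pkl','wb'))
r=read_camera('top');a=r['frame'][:,:,::-1];cv2.imwrite('pics/t10.png',cv2.resize(a[115:265,240:410],None,fx=4,fy=4,interpolation=cv2.INTER_CUBIC))
E
```

```text
time: 15.25
tool_pos: [0.4124, 0.0825, 0.0822]
tcp_rot: [[-0.996, 0.084, 0.001], [0.084, 0.996, -0.001], [-0.001, -0.001, -1.0]]
contact_force: [-0.2, 0.0, -5.0]
width: 0.154
15.25 [0.41236316 0.08245458 0.08218561] [[-9.96429255e-01  8.44213849e-02  1.33002806e-03]
 [ 8.44200361e-02  9.96429715e-01 -1.03965899e-03]
 [-1.41304893e-03 -9.23665621e-04 -9.99998575e-01]] [-1.52139808e-01  3.36223490e-03 -5.01461350e+00] [ 0.00278443 -0.04092536 -0.06445897]
```

View pics/t10.png

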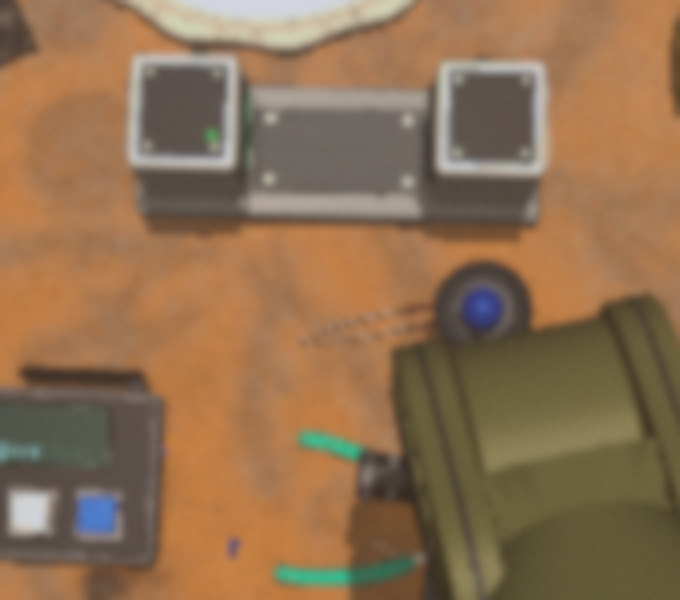

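View pics/w10.png

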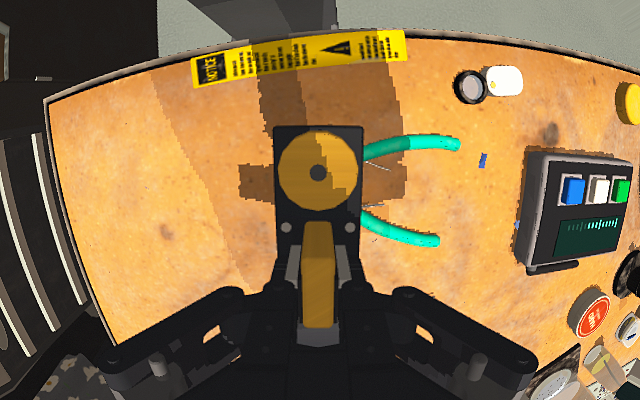

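View pics/s10.png

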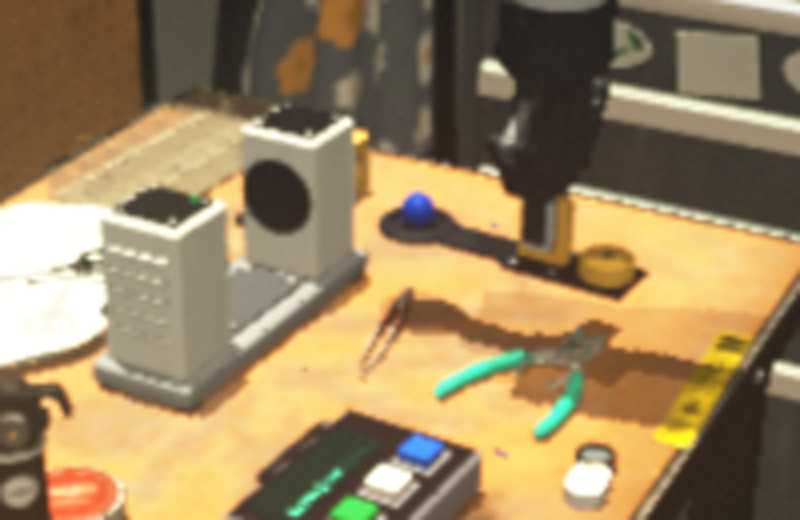

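```bash
python3 - <<'E'
from h import *
def t(x,y,z): return np.round(onz('top',(x+.5)/4-.5+240,(y+.5)/4-.5+115,z),4)
print('ball',t(483,308,.082),'dish',t(483,307,.072))
for n,(x,y) in dict(a=(270,118),b=(408,120),c=(408,181),d=(269,179)).items(): print('screw',t(x,y,.024))
print('plate',t(339.5,149.5,.024))
print('headL',t(183.5,111.5,.129),'headR',t(490.5,119,.129))
for c in ((131,56),(237,56),(132,166),(235,168),(438,64),(544,64),(435,173),(542,173)): print(t(*c,.129))
def s(x,y,z): return np.round(onz('scene',(x+.5)/4-.5+210,(y+.5)/4-.5+130,z),4)
print('scene ball',s(418,209,.082))
for c in ((103,208),(158,187),(226,204),(172,232),(242,126),(297,107),(353,118),(305,141)): print(s(*c,.129))
E
```

```text
ball [0.51   0.0723 0.082 ] dish [0.5117 0.0716 0.072 ]
screw [0.6295 0.19   0.024 ]
screw [0.6271 0.1097 0.024 ]
screw [0.5912 0.1104 0.024 ]
screw [0.5936 0.191  0.024 ]
plate [0.6104 0.1498 0.024 ]
headL [0.6119 0.2316 0.129 ] headR [0.6054 0.0692 0.129 ]
[0.6422 0.2593 0.129 ]
[0.6414 0.203  0.129 ]
[0.5831 0.2591 0.129 ]
[0.5812 0.2047 0.129 ]
[0.6354 0.0964 0.129 ]
[0.6346 0.0402 0.129 ]
[0.5769 0.0991 0.129 ]
[0.576  0.0427 0.129 ]
scene ball [0.5106 0.0748 0.082 ]
[0.6433 0.2578 0.129 ]
[0.6305 0.2146 0.129 ]
[0.5783 0.2161 0.129 ]
[0.5863 0.2666 0.129 ]
[0.6354 0.101  0.129 ]
[0.6191 0.052  0.129 ]
[0.5743 0.051  0.129 ]
[0.5839 0.1032 0.129 ]
```

```bash
python3 -m jog '[[[0,0.001,0,0,0,0.001,0],[-0.0005,0.005,0,0,0,0.003,0],[-0.001,0.012,0,0,0,0.008,0],[-0.002,0.022,0,0,0,0.015,0],[-0.003,0.035,0,0,0,0.024,0],[-0.004,0.048,0,0,0,0.033,0],[-0.004,0.059,0,0,0,0.041,0],[-0.004,0.067,0,0,0,0.046,0],[-0.004,0.072,0,0,0,0.049,0],[-0.004,0.074,0,0,0,0.05,0]]]'
python3 - <<'E'
from plant import telemetry, read_camera
import cv2,pickle
s=telemetry.observe();print(s['time'],s['tool_pos'],s['tcp_rot'],s['contact_force'],s['torque'])
r=read_camera('scene');a=r['frame'][:,:,::-1];cv2.imwrite('pics/s11.png',cv2.resize(a[130:260,210:410],None,fx=4,fy=4,interpolation=cv2.INTER_CUBIC))
r=read_camera('top');a=r['frame'][:,:,::-1];cv2.imwrite('pics/t11.png',cv2.resize(a[115:265,240:410],None,fx=4,fy=4,interpolation=cv2.INTER_CUBIC))
E
```

```text
time: 16.4
tool_pos: [0.4085, 0.1564, 0.0822]
tcp_rot: [[-0.999, 0.035, 0.002], [0.035, 0.999, -0.001], [-0.002, -0.001, -1.0]]
contact_force: [0.5, 0.2, -4.1]
width: 0.154
16.4 [0.40851056 0.15639548 0.08216025] [[-0.99939962  0.0346141   0.00150516]
 [ 0.03461216  0.99939998 -0.0012935 ]
 [-0.00154903 -0.00124063 -0.99999803]] [ 0.47758207  0.15407269 -4.12711939] [0.02055054 0.05705502 0.03878735]
```

View pics/t11.png

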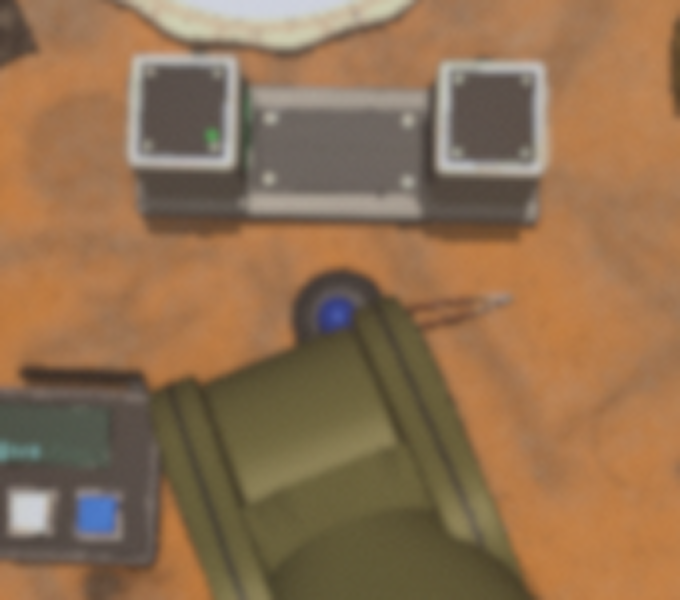

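View pics/s11.png

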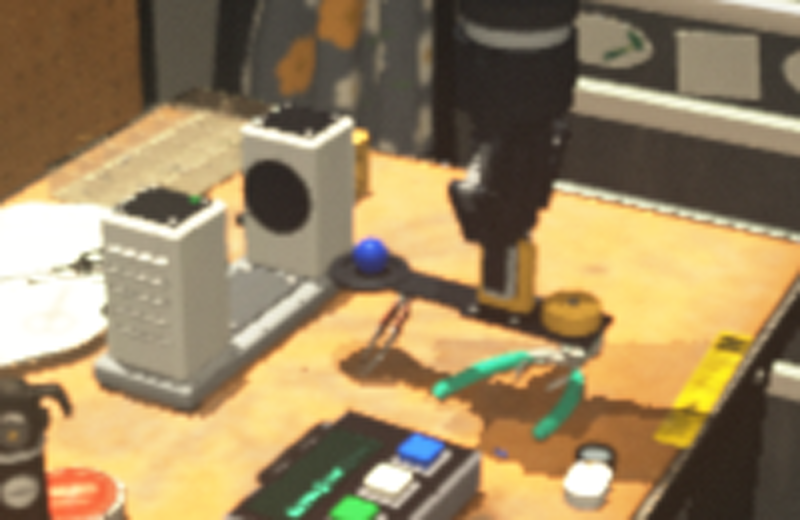

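```bash
python3 - <<'E'
from h import *
def t(x,y,z): return np.round(onz('top',(x+.5)/4-.5+240,(y+.5)/4-.5+115,z),4)
def s(x,y,z): return np.round(onz('scene',(x+.5)/4-.5+210,(y+.5)/4-.5+130,z),4)
print('expect pocket',.4085+.09994,.1564-.00346)
print('top ball',t(337,315,.082),'dish',t(338.5,314,.072),'scene ball',s(371,254,.082),'dish',s(367,269,.072))
print('windowR',s(278,196,.08))
E
python3 - <<'E'
from plant import boxes_of
for n in ('stone_center','gauge','paddle'):
  for c in ('top','scene'):
    for d in boxes_of(c,n)[:1]:
        x=d['box'];print(c,n,round(d['confidence'],2),[round(v,1) for v in (x[0]*640,x[1]*400,(x[0]+x[2])*640,(x[1]+x[3])*400)])
E
```

```text
expect pocket 0.50844 0.15294000000000002
top ball [0.5074 0.1523 0.082 ] dish [0.509  0.1515 0.072 ] scene ball [0.5072 0.1522 0.082 ] dish [0.5085 0.1554 0.072 ]
windowR [0.609  0.0984 0.08  ]
top stone_center 0.59 [319.6, 189.9, 329.8, 198.6]
scene stone_center 0.43 [296.1, 191.0, 306.5, 202.9]
top gauge 0.66 [198.4, 270.4, 219.3, 290.2]
scene gauge 0.61 [234.5, 154.4, 299.6, 230.7]
top paddle 0.45 [310.2, 185.5, 335.8, 199.6]
scene paddle 0.98 [291.5, 192.4, 361.8, 218.2]
```

```bash
python3 -m jog '[[[0.001,0,0,0,0,0,0],[0.003,0,0,0.0002,0.0003,0,0],[0.007,0,0,0.0004,0.0006,0,0],[0.013,0,0,0.0006,0.0009,0,0],[0.021,-0.0005,0,0.0009,0.0012,0,0],[0.030,-0.001,0,0.0012,0.0015,0,0],[0.038,-0.001,0,0.0012,0.0015,0,0],[0.044,-0.0015,0,0.0012,0.0015,0,0],[0.048,-0.0018,0,0.0012,0.0015,0,0],[0.050,-0.0018,0,0.0012,0.0015,0,0]]]'
python3 - <<'E'
from plant import telemetry, read_camera
import cv2,pickle
s=telemetry.observe();print(s['time'],s['tool_pos'],s['tcp_rot'],s['contact_force'],s['torque'])
r=read_camera('scene');a=r['frame'][:,:,::-1];cv2.imwrite('pics/s12.png',cv2.resize(a[130:260,210:410],None,fx=4,fy=4,interpolation=cv2.INTER_CUBIC))
r=read_camera('top');a=r['frame'][:,:,::-1];cv2.imwrite('pics/t12.png',cv2.resize(a[115:265,240:410],None,fx=4,fy=4,interpolation=cv2.INTER_CUBIC))
E
```

```text
time: 17.8
tool_pos: [0.4589, 0.1536, 0.0821]
tcp_rot: [[-0.999, 0.036, -0.0], [0.036, 0.999, -0.0], [0.0, -0.0, -1.0]]
contact_force: [-0.6, 0.5, -3.2]
width: 0.154
17.8 [0.45887971 0.15361689 0.08210025] [[-9.99336657e-01  3.64167564e-02 -2.57448449e-04]
 [ 3.64167867e-02  9.99336682e-01 -1.14131300e-04]
 [ 2.53121387e-04 -1.23431037e-04 -9.99999960e-01]] [-0.61191163  0.46198995 -3.18302191] [ 0.00995624  0.01060791 -0.00192514]
```

View pics/t12.png

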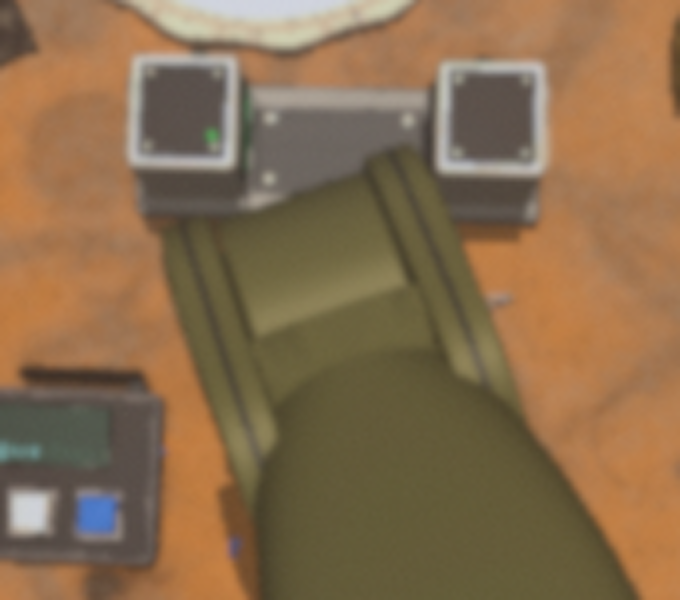

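View pics/s12.png

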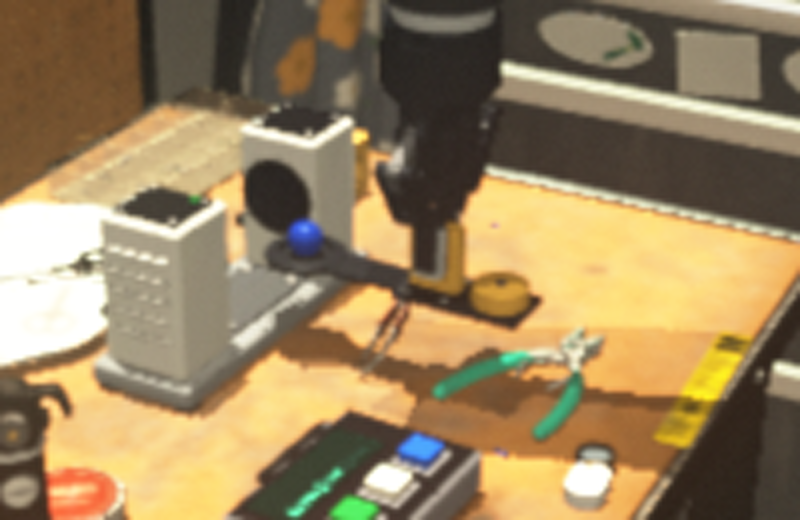

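```bash
python3 -m jog '[[[0.001,0,0,0,0,0,0],[0.003,0,0,0,0,0,0],[0.007,0,0,0,0,0,0],[0.013,0,0,0,0,0,0],[0.021,0.0005,-0.0005,0,0,0,0],[0.030,0.001,-0.001,0,0,0,0],[0.038,0.001,-0.0015,0,0,0,0],[0.045,0.001,-0.0016,0,0,0,0],[0.049,0.001,-0.0016,0,0,0,0],[0.051,0.001,-0.0016,0,0,0,0]]]'
python3 - <<'E'
from plant import telemetry, read_camera
import cv2,pickle
s=telemetry.observe();print(s['time'],s['tool_pos'],s['tcp_rot'],s['contact_force'],s['torque'])
r=read_camera('scene');a=r['frame'][:,:,::-1];cv2.imwrite('pics/s13.png',cv2.resize(a[130:260,210:410],None,fx=4,fy=4,interpolation=cv2.INTER_CUBIC))
r=read_camera('top');a=r['frame'][:,:,::-1];cv2.imwrite('pics/t13.png',cv2.resize(a[115:265,240:410],None,fx=4,fy=4,interpolation=cv2.INTER_CUBIC))
r=read_camera('wrist');cv2.imwrite('pics/w13.png',r['frame'][:,:,::-1])
E
```

```text
time: 18.9
tool_pos: [0.5101, 0.1547, 0.0804]
tcp_rot: [[-0.999, 0.036, -0.0], [0.036, 0.999, -0.0], [0.0, -0.0, -1.0]]
contact_force: [0.0, -0.1, -4.1]
width: 0.152
18.9 [0.51007133 0.15466376 0.08038689] [[-9.99337326e-01  3.63969465e-02 -4.14833991e-04]
 [ 3.63969872e-02  9.99337406e-01 -9.09596673e-05]
 [ 4.11248470e-04 -1.05998098e-04 -9.99999910e-01]] [ 0.02084065 -0.07838967 -4.11856003] [-0.01557758 -0.01059943  0.05072997]
```

View pics/t13.png

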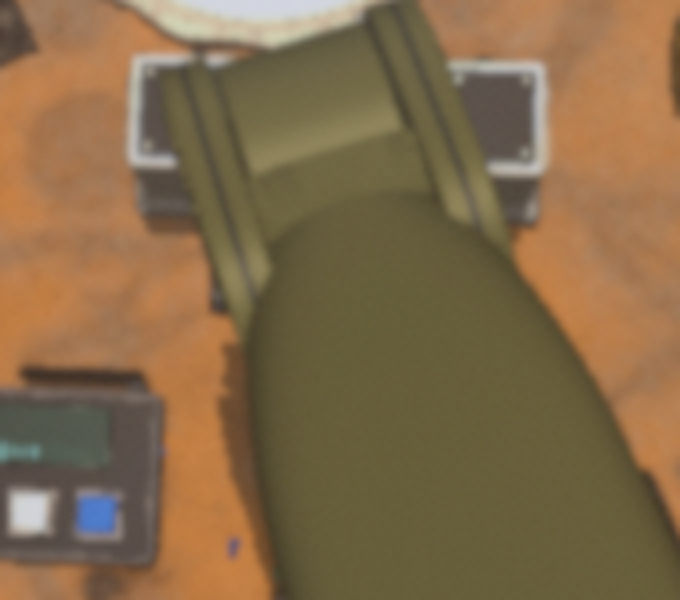

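View pics/s13.png

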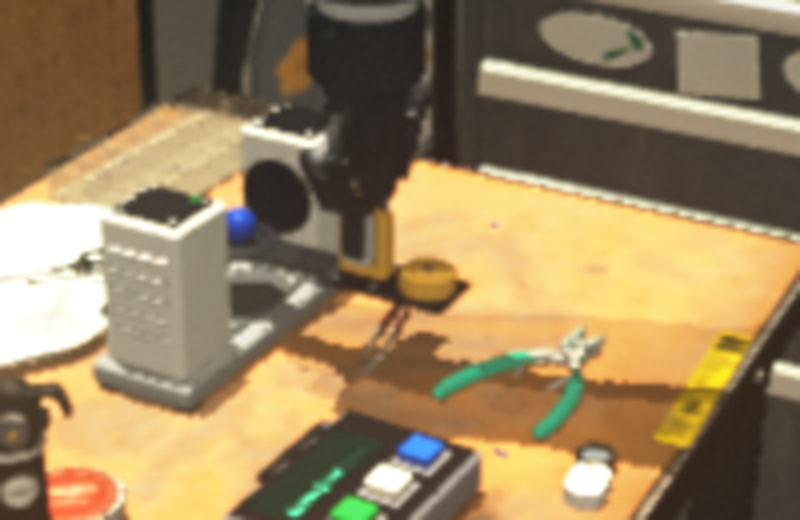

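View pics/w13.png

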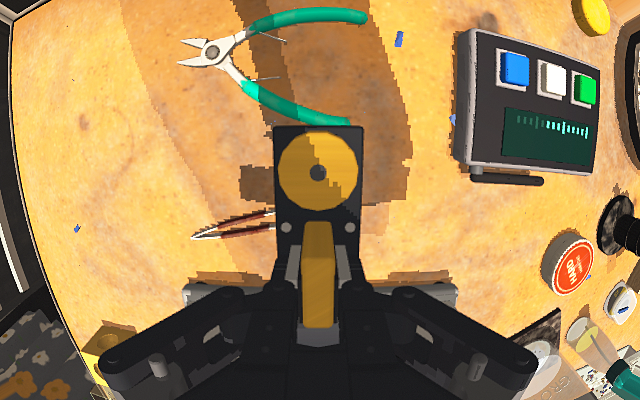

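```bash
python3 - <<'E'
import cv2,pickle
from plant import read_camera
r=read_camera('wrist');pickle.dump(r,open('w13.pkl','wb'))
a=r['frame'][:,:,::-1]
b=cv2.resize(a[255:325,165:225],None,fx=6,fy=6,interpolation=cv2.INTER_CUBIC)
c=cv2.resize(a[255:325,420:480],None,fx=6,fy=6,interpolation=cv2.INTER_CUBIC)
cv2.imwrite('pics/w13z.png',cv2.hconcat([b,c]))
E
```

```text
(no output)
```

View pics/w13z.png

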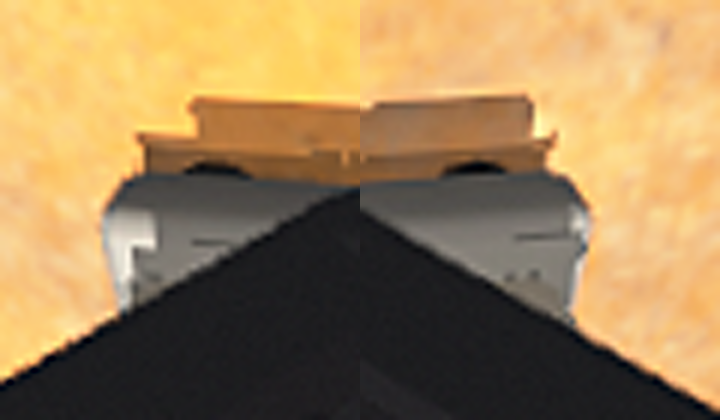

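```bash
python3 - <<'E'
from h import *
import pickle
r=pickle.load(open('w13.pkl','rb'))
def w(x,y,z):
    u=(x+.5)/6-.5+165 if x<360 else (x-360+.5)/6-.5+420
    return onz_w(r,u,(y+.5)/6-.5+255,z)
for L,R,z in (((125,180),(565,180),0.0),((138,178),(553,178),0.0),((105,213),(590,215),.02),((105,213),(590,215),.024)):
    a,b=w(*L,z),w(*R,z);print(np.round(a,4),np.round(b,4),np.round((a+b)/2,4),round(np.linalg.norm(a-b),4),np.degrees(np.arctan2(-(b-a)[0],(b-a)[1])))
E
```

```text
[0.574  0.0345 0.    ] [0.5829 0.2751 0.    ] [0.5785 0.1548 0.    ] 0.2408 -2.1221682554372068
[0.5736 0.0368 0.    ] [0.5823 0.273  0.    ] [0.5779 0.1549 0.    ] 0.2364 -2.125044217720738
[0.5672 0.0411 0.02  ] [0.5761 0.2697 0.02  ] [0.5717 0.1554 0.02  ] 0.2287 -2.231225678938548
[0.5646 0.0434 0.024 ] [0.5734 0.2675 0.024 ] [0.569  0.1554 0.024 ] 0.2242 -2.231225678938535
```

```bash
python3 - <<'E'
import cv2
from h import *
a=cv2.imread('pics/top0.png')
cv2.imwrite('pics/tg.png',cv2.resize(a[122:177,268:382],None,fx=7,fy=7,interpolation=cv2.INTER_CUBIC))
def t(x,y,z): return np.round(onz('top',(x+.5)/4-.5+240,(y+.5)/4-.5+115,z),4)
print(t(338,217,0),t(338,195,.024),t(338,88,.024))
import pickle
r=pickle.load(open('w13.pkl','rb')); print('weight',onz_w(r,318,173,.083), 'exp',.5101-.0453,.1547+.0016)
def s(x,y,z): return np.round(onz('scene',(x+.5)/4-.5+210,(y+.5)/4-.5+130,z),4)
print('ball scene now',s(239,226,.08))
E
```

```text
[0.5745 0.1514 0.    ] [0.5836 0.1511 0.024 ] [0.6467 0.1502 0.024 ]
weight [0.46334674 0.1572347  0.083     ] exp 0.4648 0.1563
ball scene now [0.608  0.1531 0.08  ]
```

View pics/tg.png

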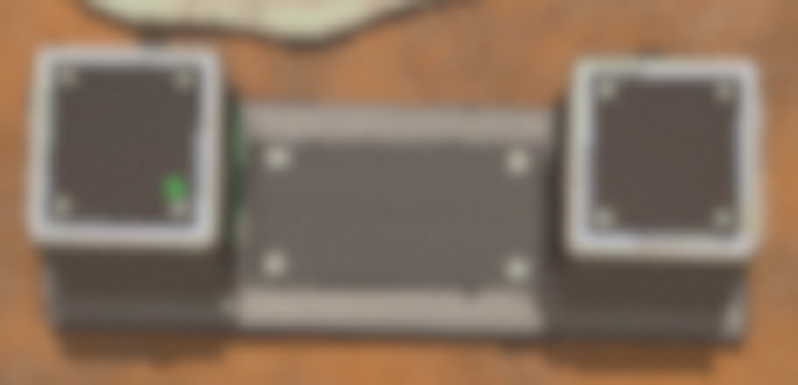

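```bash
python3 - <<'E'
from h import *
def t(x,y,z): return np.round(onz('top',(x+.5)/7-.5+268,(y+.5)/7-.5+122,z),4)
a=t(125,145,.129);b=t(667,156.5,.129);print(a,b,(a+b)/2)
# lid screws, head tops
a=np.mean([t(*p,.129) for p in ((68,76),(184,78),(62,205),(179,207))],0);b=np.mean([t(*p,.129) for p in ((606,89),(724,90),(602,217),(722,217))],0);print(a,b,(a+b)/2)
print(np.mean([t(*p,.024) for p in ((278,157),(517,160),(517,268),(273,263))],0))
# predicted pixels of beam window R center/rim in scene zoom4
f,cx,cy,P=C['scene']
def pr(p):
    q=P[:,:3].T@(np.array(p)-P[:,3]); u=cx+f*q[0]/-q[2]; v=cy-f*q[1]/-q[2]
    return np.round([(u-210+.5)*4-.5,(v-130+.5)*4-.5],1)
for bx,by in ((.610,.151),(.610,.148),(.613,.151),(.613,.148)):
    c,s_=np.cos(-.037),np.sin(-.037)
    print(bx,by,'winR',pr([bx+s_*.05,by-c*.05,.08]),'topcorners R', [pr([bx+c*dx-s_*dy,by+s_*dx+c*dy,.129]).tolist() for dx,dy in ((-.031,-.05),(.031,-.05),(.031,-.108),(-.031,-.108))],'L',[pr([bx+c*dx-s_*dy,by+s_*dx+c*dy,.129]).tolist() for dx,dy in ((-.031,.05),(-.031,.108),(.031,.108))])
print('ball pred',pr([.610,.1511,.080]))
E
python3 - <<'E'
import cv2
a=cv2.imread('pics/scene0.png')
cv2.imwrite('pics/sg.png',cv2.resize(a[150:240,230:310],None,fx=6.5,fy=6.5,interpolation=cv2.INTER_CUBIC))
E
```

```text
[0.6124 0.2318 0.129 ] [0.6063 0.0679 0.129 ] [0.60935 0.14985 0.129  ]
[0.6135   0.232325 0.129   ] [0.607375 0.068925 0.129   ] [0.6104375 0.150625  0.129    ]
[0.610725 0.150575 0.024   ]
0.61 0.151 winR [277.1 197.6] topcorners R [[314.4, 142.3], [238.2, 124.5], [282.3, 97.9], [356.6, 114.6]] L [[234.0, 195.1], [182.3, 229.0], [100.9, 207.5]]
0.61 0.148 winR [279.3 196.1] topcorners R [[316.5, 140.8], [240.4, 123.1], [284.3, 96.5], [358.6, 113.2]] L [[236.4, 193.4], [184.9, 227.2], [103.6, 205.7]]
0.613 0.151 winR [273.4 196.8] topcorners R [[310.6, 141.5], [234.5, 123.7], [278.7, 97.2], [352.9, 113.8]] L [[229.9, 194.2], [178.2, 228.0], [96.9, 206.5]]
0.613 0.148 winR [275.6 195.2] topcorners R [[312.7, 140.0], [236.7, 122.3], [280.7, 95.8], [354.9, 112.4]] L [[232.4, 192.5], [180.8, 226.2], [99.6, 204.7]]
ball pred [238.  224.3]
```

View pics/sg.png

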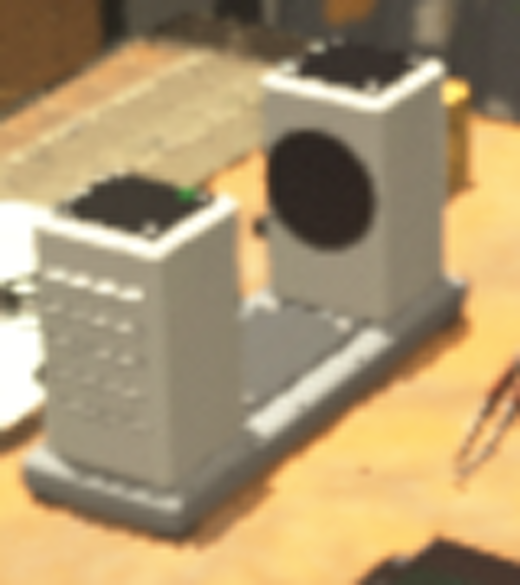

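```bash
python3 - <<'E'
from h import *
import cv2
from plant import telemetry, read_camera
f,cx,cy,P=C['scene']
def pr(p):
    q=P[:,:3].T@(np.array(p)-P[:,3]); u=cx+f*q[0]/-q[2]; v=cy-f*q[1]/-q[2]
    return np.round([(u-210+.5)*4-.5,(v-130+.5)*4-.5],1)
c,s=np.cos(-.036),np.sin(-.036);T=np.array([.5098,.1547,.064])
for n,p in dict(weighttop=(-.0455,0,.019),ball=(.1,0,.016),gripTopBack=(-.018,0,.051),footback=(-.065,-.0,.005)).items(): print(n,pr(T+[c*p[0]-s*p[1],s*p[0]+c*p[1],p[2]]))
r=read_camera('scene');a=r['frame'][:,:,::-1];cv2.imwrite('pics/s14.png',cv2.resize(a[165:215,240:340],None,fx=8,fy=8,interpolation=cv2.INTER_CUBIC))
st=telemetry.observe();print(st['time'],st['tool_pos'],st['joint_vel'].max() if hasattr(st['joint_vel'],'max') else st['joint_vel'])
E
```

```text
weighttop [426.7 269. ]
ball [238.4 224.3]
gripTopBack [390.2 215.4]
footback [452.9 295.1]
19.15 [0.50903335 0.15458427 0.08043899] 0.0012812895330414728
```

View pics/s14.png

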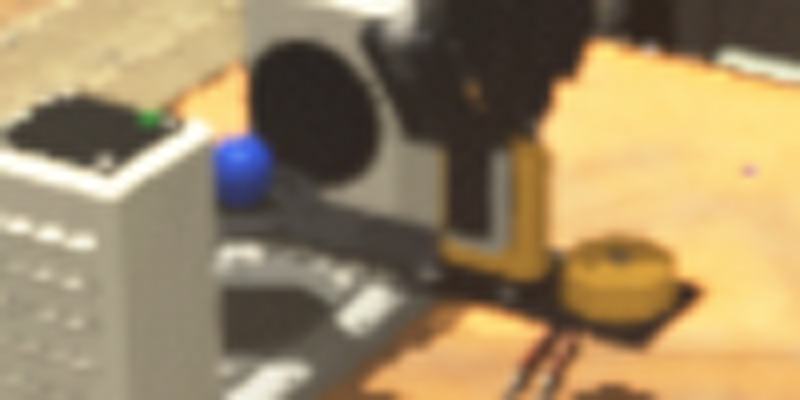

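```bash
python3 - <<'E'
from h import *
import cv2
f,cx,cy,P=C['scene']
def pr(p):
    q=P[:,:3].T@(np.array(p)-P[:,3]); u=cx+f*q[0]/-q[2]; v=cy-f*q[1]/-q[2]
    return np.round([(u-210+.5)*4-.5,(v-130+.5)*4-.5],1)
print(pr([.5247,-.0861,.016]),pr([.3821,-.0571,.019]))
a=cv2.imread('pics/s7.png')
cv2.imwrite('pics/s7z.png',a[170:300,440:720])
E
```

```text
[490.9 204.6] [650.7 254.2]
```

View pics/s7z.png

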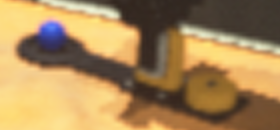

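```bash
python3 - <<'E'
from plant import job_done, telemetry
s=telemetry.observe();print(s['tool_pos'],s['width'],s['contact_force'])
print(job_done())
E
```

```text
[0.50903335 0.15458427 0.08043899] 0.15372828616781706 [-0.48947216 -0.1124213  -4.63927498]
the job is handed in; nothing more can be done
None
```

The job is handed in, with the arm still holding the paddle in the gauge gap. The clock was at about 19 s of the 64 s allowed.

**Keys:** I pressed green, then white, then blue, one at a time, with the paddle still lying untouched. Each press ended with the fingertip at z ≈ 0.0374 m, which is full travel, at 8, 10 and 16 N. The display stayed lit afterwards.

**Carry:** I took the paddle by its brass grip and moved it slowly and level into the gap from the front. In the pictures taken along the way the sphere stayed in its pocket.

**Final pose:** By my measurements the pocket is at about (0.609–0.610, 0.151, 0.080), against a beam centre of about (0.610, 0.151, 0.080). Tool tilt was under 0.1°, the joints were still, and there was no sign of contact with the gauge.

**Checks that disagreed:**
- **Wrist camera:** its view of the gauge's front edge put the beam about 7 mm further in x and 2 mm further in y. I did not act on it, because the top and scene cameras agreed with my estimate to within 1–2 mm.
- **Head spacing:** the top camera showed the two heads about 163 mm apart, not the expected 158 mm. The difference looked even on both sides, so I did not shift the centre for it.
- **Top view:** at the end the arm blocked the top camera, so the sphere's final position rests on the scene camera and the measured tool pose.

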